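Set up the chocolate dipping station

ROBOT

A 6-joint arm with a two-finger parallel gripper is mounted at the origin on the work surface. World frame = base frame: x ahead of the robot, y to its left, z up, the work surface at z = 0. Lengths are in m, angles in rad, forces in N, time in s.
With the tool pointing down it reaches from about 0.3 to 0.75 m from the base axis. Payload 8.5 kg.
Tool frame: the origin (TCP) lies at the very end of the fingers, on their centre line; the grasp point (between the pads) lies 19 mm behind it; z points along the fingers, y is the line along which they close (so a half turn about z gives the same grasp; the last joint's range is limited). The gripper opens to 85 mm and grips with 20 to 120 N. Pads are 22 mm wide; open, the fingers measure 114 mm over their backs; the gripper's body (76 mm by 85 mm) begins 54 mm behind the grasp point. The pads swing forward as they close: fully open they stand 13 mm farther back than shut.
Start: joints at [-1.405, 0.381, 1.297, -0, 1.464, -0.215], TCP at [0.204, -0.511, 0.231] pointing down, gripper open.
Joint ranges: [-3.11, 3.11], [-0.89, 2.33], [0.22, 2.48], [-1.42, 4.56], [0.17, 2.85], [-2.88, 2.88]. Speed limits (rad/s): [2.39, 2.39, 3.14, 3.14, 3.14, 3.14].

INTERFACE

Orientations are given as a unit quaternion [x, y, z, w].
In Python, from plant import robot gives the robot as it stands.
- The arm moves only by the shell command python3 -m creep 'ROWS'. ROWS is text: rows parted by semicolons, each of 7 numbers parted by spaces: the turn, a rotation vector about the tool's x, y, z in degrees, then the shift along the tool's x, y, z in m, then the finger opening in m, from 0 to 0.0854. A call has 1 to 20 rows; each row shifts and turns the commanded pose from where the row before left it, along the tool's axes as they then stand; what a row does not reach is not made up. A row lasts 1/12 s, in which the tool goes at most 41.7 mm and 7.16 degrees, less where a joint would pass 70% of its speed; a pose out of reach is approached as far as the arm can. A call with a gripper value outside its range is refused whole. The fingers move at their own pace and stop on an object; the grip force is fixed at half the most. Time passes only in rows, so rows that do not move let the fingers close. It gives the time, the measured TCP pose, the force, the opening and the grip force at its end, in the units of the state.
- robot.observe(): the state, without advancing time (a new reading comes with each control period).
- robot.capture(name): name is "scene" or "top"; returns the picture (384x512x3 uint8, red, green, blue); there is no depth.
- robot.get_calibration(name): a dict with "intrinsics" (3x3 intrinsics, pixels), "rvec" (rotation vector, rad) and "tvec" (3), from world to camera coordinates, as OpenCV has them. Camera axes: x right, y down, z forward; pixel columns grow to the right and rows downward; lengths in m; the calibration is good to about 2 mm. A picture is of the moment at which its call begins. get_calibration takes no time and is no camera call.
- robot.sign_off(): hands the job in; it is judged then, once.
The state is a dict: "time": time; "joint_pos": joint angles; "dq": joint speeds; "joint_torque": joint torques, N m; "tool_pos": TCP position; "eef_rot": TCP orientation; "force": force on the tool from outside, world axes, zero at the start; "moment": the same for the moment, N m; "finger_gap": finger opening in m; "grasp_force": force on a finger pad.
Only numpy, scipy, OpenCV 4.12 (cv2) and the standard library are available. Lean on these libraries where they do the work, as an engineer would, in place of code of your own. Each camera call takes 0.05 s, during which the arm holds its last target. There are 200 camera calls.

TASK

Get the chocolate going for dipping: put every piece of chocolate from the board into the pan of the white melter and only then push the melter's heat slide all the way to its stop at the red mark. Also pull every dipping fork up out of the blue caddy and lay it flat inside the baking tray, head towards the far edge and handle towards the robot, so that the caddy is left standing and empty. Leave the tart shells and the shakers where they are.

Things in the scene. Friction and masses are not known exactly. Their poses are not given: they have to be found in the camera images.
- melter: white chocolate melter, fixed, 260 (x) x 190 (y) mm. Origin: centre of its underside; x points away from the robot at yaw 0, z up. Its open rectangular steel pan is 160 (x) x 150 (y) mm inside, centred at x +35 mm; pan floor at z 30 mm, rim at z 93 mm (walls 15 to 20 mm thick). In front of the pan (x -130 to -60 mm) lies the flat control deck, top at z 75 mm, with the heat slide
- pan_floor (a point): centre of the melter pan's inner floor, axes as the melter
- slide (a joint): heat slide, m: 0 = off (blue mark, the -y end of the melter), 0.070 = full heat (red mark, the +y end), where it meets its end stop. Slides along the melter's y on the deck against about 1.5 N friction and stays where it is left
- slide_grip (a point): middle of the slide's black cap, which is 24 (x) x 14 (y) mm and stands from 2 to 22 mm above the deck; this point is 12 mm above the deck; moves with the slide, axes as the melter
- tray: shallow dark steel baking tray, fixed, 264 (x) x 224 (y) x 18 mm high, walls and floor 4 mm thick (inside 256 x 216 mm). Origin: centre of its underside; its x points from its near edge (robot side) to its far edge, z up
- caddy: blue ceramic utensil caddy, loose, 1.4 kg, 90 x 90 x 110 mm high, walls and floor 5 mm, split by a cross divider (about 5 mm thick) into four compartments some 38 mm square. Origin: centre of its underside. Each dipping fork present stands head down in a compartment of its own, leaning outward about 16 degrees into the caddy's corner, its handle's end some 200 mm above the worktop
- board: dark wooden chopping board, fixed, 200 (x) x 100 (y) x 15 mm; origin: centre of its underside. The chocolate pieces lie on it at the start
- choc1: rigid piece of dark chocolate, 40 (x) x 28 (y) x 16 (z) mm, about 24 g; origin: centre of its underside. May be absent
- choc2: rigid piece of dark chocolate, 40 (x) x 28 (y) x 16 (z) mm, about 24 g; origin: centre of its underside. May be absent
- choc3: rigid piece of dark chocolate, 40 (x) x 28 (y) x 16 (z) mm, about 24 g; origin: centre of its underside. May be absent
- fork1: chocolate dipping fork, two-pronged head, red handle, 205 mm long, about 40 g; straight. Origin: tip of the head; body z runs from the head's tip along the tool to the end (butt) of the handle. Head: flat, 20 (body y) x 4 x 26 mm; thin steel rod to 75 mm; from 75 to 205 mm the round plastic handle, 16 mm diameter. May be absent
- fork1_butt (a point): end of the handle of fork 1, 205 mm from the head's tip
- fork2: chocolate dipping fork, ring head, blue handle, 205 mm long, about 40 g; straight. Origin: tip of the head; body z runs from the head's tip along the tool to the end (butt) of the handle. Head: flat, 20 (body y) x 4 x 26 mm; thin steel rod to 75 mm; from 75 to 205 mm the round plastic handle, 16 mm diameter. May be absent
- fork2_butt (a point): end of the handle of fork 2, 205 mm from the head's tip
- fork3: chocolate dipping fork, triangular loop head, green handle, 205 mm long, about 40 g; straight. Origin: tip of the head; body z runs from the head's tip along the tool to the end (butt) of the handle. Head: flat, 20 (body y) x 4 x 26 mm; thin steel rod to 75 mm; from 75 to 205 mm the round plastic handle, 16 mm diameter. May be absent
- fork3_butt (a point): end of the handle of fork 3, 205 mm from the head's tip
- fork4: chocolate dipping fork, double-ring (spiral) head, yellow handle, 205 mm long, about 40 g; straight. Origin: tip of the head; body z runs from the head's tip along the tool to the end (butt) of the handle. Head: flat, 20 (body y) x 4 x 26 mm; thin steel rod to 75 mm; from 75 to 205 mm the round plastic handle, 16 mm diameter. May be absent
- fork4_butt (a point): end of the handle of fork 4, 205 mm from the head's tip
- tart1: baked tart shell in a fluted tin, 110 mm across, 24 mm high, loose bystander; origin: centre of its underside
- tart2: baked tart shell in a fluted tin, 110 mm across, 24 mm high, loose bystander; origin: centre of its underside
- salt: salt shaker, 36 mm square, 72 mm high, loose bystander; origin: centre of its underside
- pepper: pepper shaker, 36 mm square, 72 mm high, loose bystander; origin: centre of its underside

How it is judged:
On the way, in this order (a step that is already met when the one before it is completed fails the run):
1. every piece of chocolate present lies in the melter's pan (x of choc1 in the frame of melter between -0.047 and 0.117 m and y of choc1 in the frame of melter between -0.077 and 0.077 m and z of each of choc1, choc2, choc3 in the frame of melter below 0.08 m and x of choc2 in the frame of melter between -0.047 and 0.117 m and y of choc2 in the frame of melter between -0.077 and 0.077 m and x of choc3 in the frame of melter between -0.047 and 0.117 m and y of choc3 in the frame of melter between -0.077 and 0.077 m), for 0.3 s.
2. then the heat slide is pushed fully to its red end stop (value of joint slide above 0.066 m), for 0.2 s.
At the end, for the whole second after the job is handed in: All chocolate lies in the pan, below its rim; slide within 4 mm of its red stop; every fork rests inside the tray, both ends inside the walls and under 35 mm high, head at least 40 mm beyond the tray's middle, handle end at least 40 mm before it; caddy upright on the worktop (all of step 1 and value of joint slide above 0.066 m and y of fork1 in the frame of tray between -0.112 and 0.112 m and z of each of fork1, fork1_butt, fork2, fork2_butt, fork3, fork3_butt, fork4, fork4_butt in the frame of tray below 0.035 m and y of fork1_butt in the frame of tray between -0.112 and 0.112 m and x of each of fork1, fork2, fork3, fork4 in the frame of tray above 0.04 m and x of each of fork1_butt, fork2_butt, fork3_butt, fork4_butt in the frame of tray below -0.04 m and linear speed of each of fork1, fork2, fork3, fork4 below 0.02 m/s and y of fork2 in the frame of tray between -0.112 and 0.112 m and y of fork2_butt in the frame of tray between -0.112 and 0.112 m and y of fork3 in the frame of tray between -0.112 and 0.112 m and y of fork3_butt in the frame of tray between -0.112 and 0.112 m and y of fork4 in the frame of tray between -0.112 and 0.112 m and y of fork4_butt in the frame of tray between -0.112 and 0.112 m and angle between caddy's own z axis and vertical below 0.1 rad and height (world z) of caddy below 0.01 m); the robot touches nothing.
It fails at once if the utensil caddy is tipped over (more than 25 degrees) (angle between caddy's own z axis and vertical above 0.44 rad).
It fails at once if a bystander (tart shell) is pushed more than 30 mm or knocked over (distance of tart1 from where it was at the start of the episode above 0.03 m or angle between tart1's own z axis and vertical above 0.5 rad).
It fails at once if a bystander (tart shell) is pushed more than 30 mm or knocked over (distance of tart2 from where it was at the start of the episode above 0.03 m or angle between tart2's own z axis and vertical above 0.5 rad).
It fails at once if a bystander (salt shaker) is pushed more than 30 mm or knocked over (distance of salt from where it was at the start of the episode above 0.03 m or angle between salt's own z axis and vertical above 0.5 rad).
It fails at once if a bystander (pepper shaker) is pushed more than 30 mm or knocked over (distance of pepper from where it was at the start of the episode above 0.03 m or angle between pepper's own z axis and vertical above 0.5 rad).
Of fork1, fork2, fork3, fork4 only 2 to 4 are there at a start; the rules pass over those that are not, and their reading is None.
Of choc1, choc2, choc3 only 2 to 3 are there at a start; the rules pass over those that are not, and their reading is None.
At some moment in a run one of choc1, choc2, choc3 may be knocked a few centimetres aside while the robot is not near it.
Once in a run the grip may slacken for a moment while it holds something.
It also fails if it takes over 210 s, if anything falls off the work surface, if the arm or the gripper's body presses on something with over 40 N, if the wrist force passes 120 N, or if a joint passes its speed limit or range.

## Working session

There is one attempt and no reset: what is moved stays moved. The work goes in short steps, Python scripts to look and compute and a shell command to move; the robot and the scene stay as the last step left them, time stands still between calls to the robot, and variables do not carry over. Pictures are saved under pics/ and viewed, at most 14 in all, crops included, and the job is handed in when it is done.

```bash
ls; mkdir -p pics; python3 - <<'E'
from plant import robot
import cv2,numpy as np
print({k:np.round(v,3) for k,v in robot.observe().items()})
for n in ("scene","top"):
    c=robot.get_calibration(n); print(n,c)
    im=robot.capture(n); cv2.imwrite(f"pics/{n}0.png",cv2.resize(im[:,:,::-1],(800,600),interpolation=cv2.INTER_CUBIC))
    cv2.imwrite(f"pics/raw_{n}0.png",im[:,:,::-1])
E
```

```text
pics
{'time': np.float64(0.0), 'joint_pos': array([-1.405,  0.381,  1.298,  0.   ,  1.464, -0.215]), 'dq': array([-0.001, -0.001, -0.001,  0.001, -0.001, -0.   ]), 'joint_torque': array([ 3.0000e-03, -4.4846e+01, -2.3127e+01, -0.0000e+00,  5.0000e-03,
       -0.0000e+00]), 'tool_pos': array([ 0.204, -0.51 ,  0.231]), 'eef_rot': array([ 0.982,  0.189,  0.   , -0.001]), 'force': array([-0.089,  0.614, -0.248]), 'moment': array([0.004, 0.014, 0.021]), 'grasp_force': np.float64(0.0), 'finger_gap': np.float64(0.086)}
scene {'intrinsics': array([[401.24289848,   0.        , 258.33268249],
       [  0.        , 401.24289848, 196.65971425],
       [  0.        ,   0.        ,   1.        ]]), 'rvec': array([ 2.1237359 ,  1.06392811, -0.45604692]), 'tvec': array([-0.34976091, -0.21969766,  1.55670117])}
top {'intrinsics': array([[498.96249576,   0.        , 252.18600484],
       [  0.        , 498.96249576, 201.62871394],
       [  0.        ,   0.        ,   1.        ]]), 'rvec': array([ 2.19405507, -2.03177283,  0.21217034]), 'tvec': array([-0.04994288,  0.61753057,  1.37076952])}
```

View pics/scene0.png

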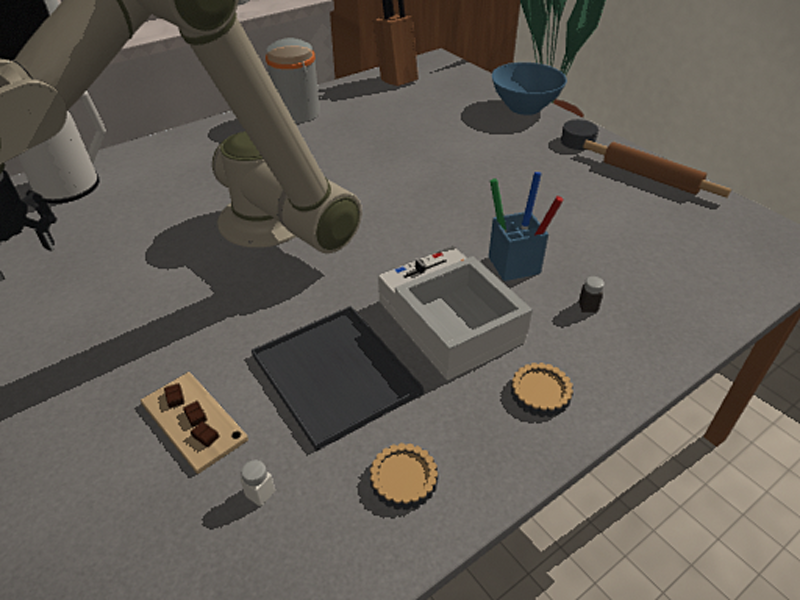

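View pics/top0.png

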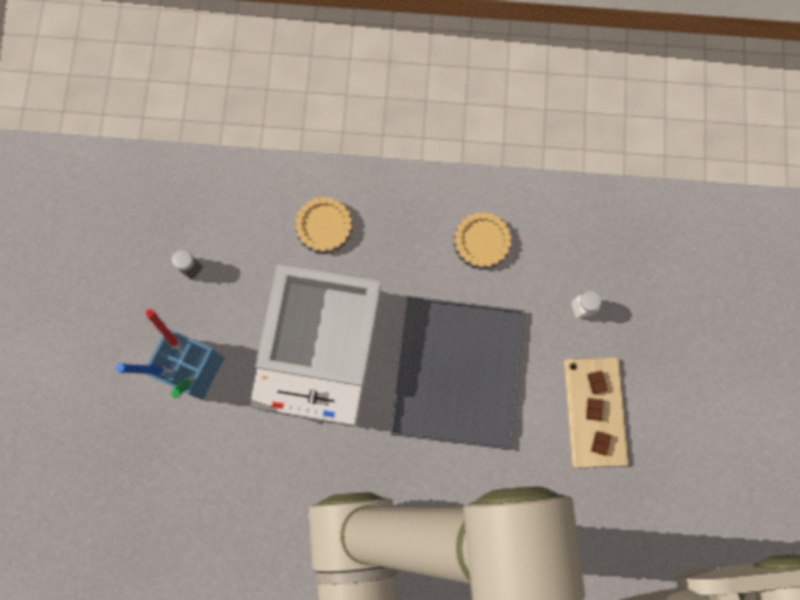

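The scene shows three chocolates (top view near (597,383), (595,409), (601,443) of 800x600), and three forks: red, blue and green. The tray and melter are in the middle. I'll make enlarged crops next.

```bash
cat > h.py <<'E'
import cv2,numpy as np
from plant import robot
from scipy.spatial.transform import Rotation as R
C={n:robot.get_calibration(n) for n in ("scene","top")}
def ray(n,uv):
    c=C[n];Rm=cv2.Rodrigues(c["rvec"])[0];d=Rm.T@np.linalg.inv(c["intrinsics"])@[uv[0],uv[1],1]
    return -Rm.T@c["tvec"],d/np.linalg.norm(d)
def plane(n,uv,z):
    o,d=ray(n,uv);return o+d*(z-o[2])/d[2]
def tri(us,ut):
    (a,d),(b,e)=ray("scene",us),ray("top",ut)
    s=np.linalg.lstsq(np.c_[d,-e],b-a,rcond=None)[0];p,q=a+d*s[0],b+e*s[1]
    return (p+q)/2,np.linalg.norm(p-q)
def proj(n,p):
    c=C[n];return cv2.projectPoints(np.float64(p).reshape(-1,3),c["rvec"],c["tvec"],c["intrinsics"],None)[0][:,0]
def crop(im,u0,v0,w,h,k):  # crop with pixel ruler
    o=cv2.resize(im[v0:v0+h,u0:u0+w],None,fx=k,fy=k,interpolation=cv2.INTER_CUBIC).copy()
    for i in range(0,w,10):
        cv2.line(o,(i*k,0),(i*k,6),(0,255,255),1)
        if i%20==0: cv2.putText(o,str(u0+i),(i*k,16),0,.35,(0,255,255),1)
    for j in range(0,h,10):
        cv2.line(o,(0,j*k),(6,j*k),(0,255,255),1)
        if j%20==0 and j: cv2.putText(o,str(v0+j),(8,j*k+4),0,.35,(0,255,255),1)
    return o
E
python3 - <<'E'
from h import *
t=cv2.imread("pics/raw_top0.png");s=cv2.imread("pics/raw_scene0.png")
cv2.imwrite("pics/caddy.png",np.hstack([crop(t,70,190,80,70,5),crop(s,300,105,80,70,5)]))
cv2.imwrite("pics/board.png",np.hstack([crop(t,350,220,60,85,7),crop(s,85,235,76,85,5)[:595] if 0 else cv2.copyMakeBorder(crop(s,85,235,76,85,5),0,170,0,0,0)]))
cv2.imwrite("pics/melt.png",np.hstack([crop(t,155,165,95,110,4),crop(s,235,150,100,110,4)]))
E
```

```text
(no output)
```

View pics/caddy.png

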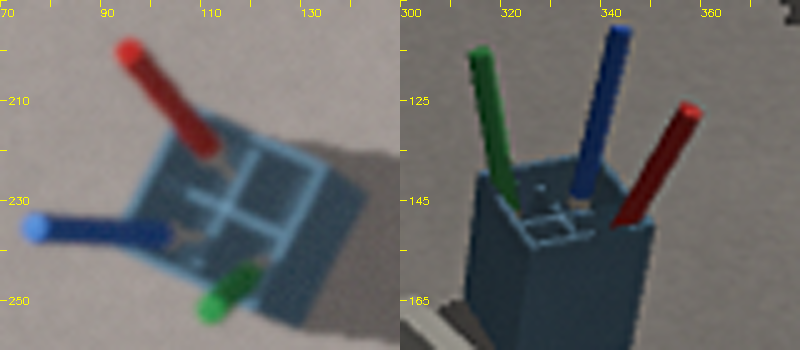

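View pics/board.png

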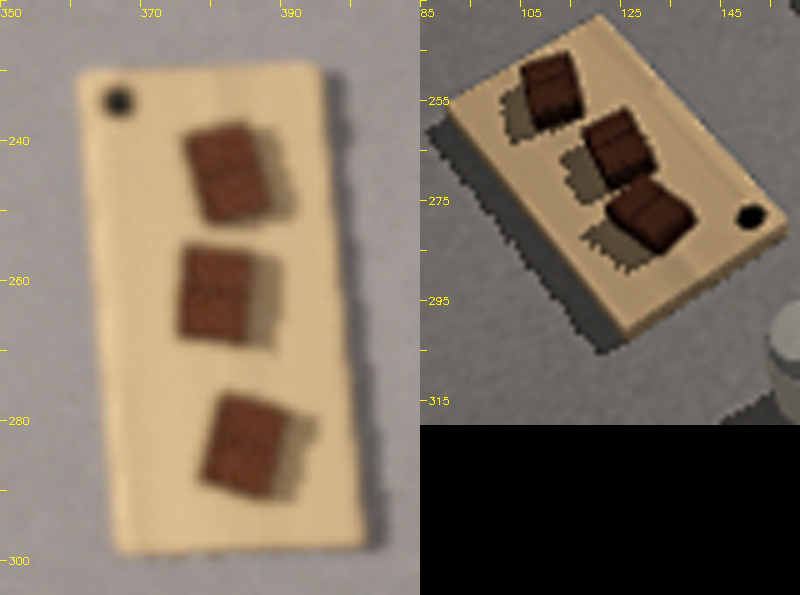

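View pics/melt.png

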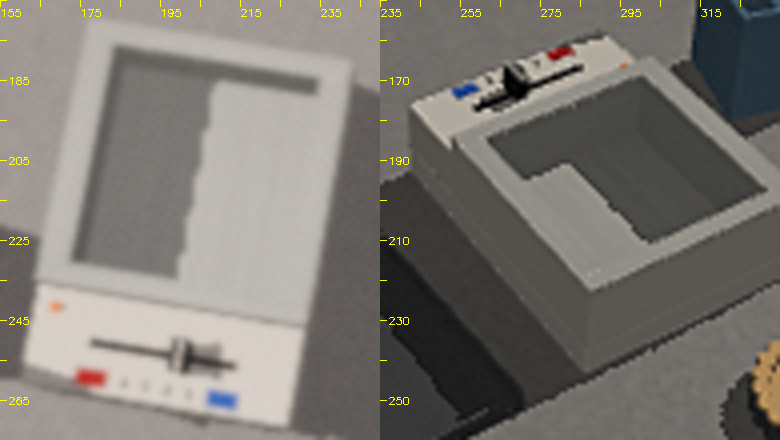

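Readings from the crops: fork butts in top view are red (96,200), blue (77,236), green (112,252); in scene view they are red (358,127), blue (344,111), green (316,115). The slide stands mid-slot near (200,254) in top view. Chocolate tops are at about (382,245), (381,262) and (385,284).

```bash
python3 - <<'E'
from h import *
np.set_printoptions(precision=4,suppress=True)
F=dict(red=[(96,200),(112,220.4),(358,127.4),(345.4,149.4)],blue=[(77.2,235.6),(104,237.4),(344,111.4),(336,145)],green=[(112.2,251.6),(122.4,243),(315.8,115),(323,147)])
for k,(tb,tl,sb,sl) in F.items():
    p,e=tri(sb,tb); 
    # axis: intersection of the two image planes
    def n_(n,a,b): return np.cross(ray(n,a)[1],ray(n,b)[1])
    ax=np.cross(n_("top",tb,tl),n_("scene",sb,sl));ax/=np.linalg.norm(ax);ax*=np.sign(ax[2])
    print(k,"butt",p,e,"axis",ax,"tilt",np.degrees(np.arccos(ax[2])),"az",np.degrees(np.arctan2(ax[1],ax[0])))
cc=[plane("top",u,.11) for u in [(110,211.6),(136,223),(123,252.4),(95,240)]];print("caddy",np.array(cc)[:,:2],np.mean(cc,0),[np.linalg.norm(cc[i]-cc[i-1]) for i in range(4)],"cross",plane("top",(116,232),.11))
T=lambda l,o,k:[(x/k+o[0],y/k+o[1]) for x,y in l]
for nm,l in dict(A=[(185,138),(247,122),(270,213),(207,227)],B=[(183,243),(253,250),(248,346),(178,338)],C=[(225,390),(290,412),(265,502),(199,483)]).items():
    q=np.array([plane("top",u,.031)[:2] for u in T(l,(350,220),7)]);d=(q[0]+q[1]-q[2]-q[3])/2;w=(q[0]+q[3]-q[1]-q[2])/2
    print(nm,q.mean(0),"len",np.linalg.norm(d),np.linalg.norm(w),"yaw",np.degrees(np.arctan2(d[1],d[0])))
print("tri A", tri((131,277.4),(382.4,244.9)),"C",tri((110.6,251.4),(384.9,283.7)))
q=np.array([plane("top",u,.093)[:2] for u in T([(90,22),(352,62),(302,327),(35,280)],(155,165),4)]);d=(q[0]+q[1]-q[2]-q[3])/2;w=(q[0]+q[3]-q[1]-q[2])/2
print("melt rim",q,"size",np.linalg.norm(d),np.linalg.norm(w),"yaw",np.degrees(np.arctan2(d[1],d[0])),np.degrees(np.arctan2(w[1],w[0]))-90)
y=np.arctan2(d[1]-w[0],d[0]+w[1]);c=q.mean(0)-.035*np.array([np.cos(y),np.sin(y)]);print("melter",c,np.degrees(y))
print("slide",plane("top",(200.2,253.75),.097), (R.from_euler('z',-y).as_matrix()[:2,:2]@(plane("top",(200.2,253.75),.097)[:2]-c)))
q=np.array([plane("top",u,.018)[:2] for u in T([(407,297),(524,312),(518,448),(393,434)],(0,0),1/.64)]) if 0 else np.array([plane("top",(a*.64,b*.64),.018)[:2] for a,b in [(407,297),(524,312),(518,448),(393,434)]])
d=(q[0]+q[1]-q[2]-q[3])/2;w=(q[0]+q[3]-q[1]-q[2])/2
print("tray",q,q.mean(0),np.linalg.norm(d),np.linalg.norm(w),np.degrees(np.arctan2(d[1],d[0])))
s=np.array([plane("scene",(a*.64,b*.64),.018)[:2] for a,b in [(252,355),(349,308),(422,393),(316,447)]]);print("tray scene",s,s.mean(0))
for n,u,z in [("salt",(590,298),.072),("pep",(182,258),.072),("t1",(324,225),.024),("t2",(483,240),.024)]: print(n,plane("top",(u[0]*.64,u[1]*.64),z))
E
```

```text
red butt [0.5664 0.402  0.1995] 0.0053301317525649705 axis [0.251  0.0975 0.9631] tilt 15.621151428393466 az 21.221428102767184
blue butt [0.4708 0.4378 0.1974] 0.005409373162855076 axis [-0.1094  0.2339  0.9661] tilt 14.964204292817117 az 115.06167619364446
green butt [0.4364 0.3417 0.2023] 0.00499593721019577 axis [ 0.0152 -0.3512  0.9362] tilt 20.578147033678178 az -87.52342811578666
caddy [[0.5515 0.3862]
 [0.5254 0.3109]
 [0.4425 0.3361]
 [0.4702 0.4165]] [0.4974 0.3624 0.11  ] [np.float64(0.08677290855399106), np.float64(0.07973738483368722), np.float64(0.08671546605056638), np.float64(0.08500816343643255)] cross [0.4964 0.3623 0.11  ]
A [ 0.5276 -0.3873] len 0.03798635894065498 0.026907074692967617 yaw 15.52531391758512
B [ 0.4781 -0.3837] len 0.039225937060473 0.028757530099977013 yaw -1.5936418182882908
C [ 0.4172 -0.3971] len 0.038758792896679994 0.027494322908058227 yaw -14.208904867550988
tri A (array([ 0.53  , -0.3862,  0.0229]), np.float64(0.006424312297296158)) C (array([ 0.4184, -0.3955,  0.028 ]), np.float64(0.004606781421158546))
melt rim [[0.687  0.2159]
 [0.6723 0.0279]
 [0.482  0.0473]
 [0.5003 0.2343]] size 0.18941861445454486 0.1882846481727972 yaw -5.716294131113187 -5.035514655670042
melter [0.5506 0.1346] -5.376926346508162
slide [0.456  0.1283 0.097 ] [-0.0935 -0.0152]
tray [[ 0.6656 -0.024 ]
 [ 0.6536 -0.2478]
 [ 0.398  -0.2477]
 [ 0.4058 -0.0171]] [ 0.5307 -0.1341] 0.25774434963502707 0.22744508899911306 -0.773361712153969
tray scene [[ 0.4128 -0.2353]
 [ 0.4143 -0.0145]
 [ 0.6808 -0.0312]
 [ 0.6651 -0.2445]] [ 0.5432 -0.1314]
salt [ 0.6773 -0.3591  0.072 ]
pep [0.6947 0.397  0.072 ]
t1 [0.7942 0.1465 0.024 ]
t2 [ 0.788  -0.1619  0.024 ]
```

```bash
cat > d.py <<'E'
# usage: d.py x y z phi [ax ay az]  -> turn (deg, tool axes) then shift (m, tool axes after turn). ax.. = direction opposite to tool z
import sys;from h import *
np.set_printoptions(precision=4,suppress=True)
a=list(map(float,sys.argv[1:]));s=robot.observe();R0=R.from_quat(s["eef_rot"])
z=-np.array(a[4:7] if len(a)>4 else [0,0,1]);z/=np.linalg.norm(z)
f=np.radians(a[3]);x=np.array([np.cos(f),np.sin(f),0]);x-=z*(x@z);x/=np.linalg.norm(x)
R1=R.from_matrix(np.c_[x,np.cross(z,x),z])
print("t",s["time"],"pos",s["tool_pos"],"q",s["joint_pos"],"gap",s["finger_gap"],"F",s["force"],"grip",s["grasp_force"])
print("turn",(R0.inv()*R1).as_rotvec(degrees=True),"shift",R1.inv().apply(np.array(a[:3])-s["tool_pos"]))
E
python3 d.py .528 -.387 .09 15.5
```

```text
Traceback (most recent call last):
  File "d.py", line 5, in <module>
    z=-np.array(a[4:7] if len(a)>4 else [0,0,1]);z/=np.linalg.norm(z)
                                                 ^^^^^^^^^^^^^^^^^^^^
numpy._core._exceptions._UFuncOutputCastingError: Cannot cast ufunc 'divide' output from dtype('float64') to dtype('int64') with casting rule 'same_kind'
```

```bash
sed -i 's/\[0,0,1\]/[0,0,1.]/' d.py
python3 d.py .528 -.387 .09 15.5
```

```text
t 0.1 pos [ 0.2044 -0.5104  0.2308] q [-1.4053  0.3812  1.2981  0.      1.4636 -0.2153] gap 0.0855201524395227 F [-0.2927  0.4395 -0.6729] grip 0.0
turn [-0.0746 -0.0134  6.3178] shift [ 0.3448 -0.0324  0.1408]
```

```bash
python3 -m creep '0 0 6.3 0 0 0 0.07; 0 0 0 0.035 -0.003 0.014 0.07; 0 0 0 0.035 -0.003 0.014 0.07; 0 0 0 0.035 -0.003 0.014 0.07; 0 0 0 0.035 -0.003 0.014 0.07; 0 0 0 0.035 -0.003 0.014 0.07; 0 0 0 0.035 -0.003 0.014 0.07; 0 0 0 0.035 -0.003 0.014 0.07; 0 0 0 0.035 -0.003 0.014 0.07; 0 0 0 0.035 -0.003 0.014 0.07; 0 0 0 0.03 -0.004 0.014 0.07; 0 0 0 0 0 0 0.07; 0 0 0 0 0 0 0.07'
python3 d.py .528 -.387 .018 15.5
python3 - <<'E'
from h import *
p=robot.observe()["tool_pos"];ims=[]
for n,k in (("top",6),("scene",6)):
    im=robot.capture(n)[:,:,::-1].copy(); u=proj(n,p)[0];print(n,u); u=u.astype(int)
    im[u[1],u[0]]=(0,255,0)
    ims.append(crop(im,u[0]-32,u[1]-30,65,75,6))
cv2.imwrite("pics/hov.png",np.hstack(ims))
E
```

```text
time: 1.18
tool_pos: [0.5292, -0.3871, 0.0898]
eef_rot: [0.991, 0.136, -0.001, -0.001]
force: [-0.4, -0.3, 0.2]
finger_gap: 0.0697
grasp_force: 0.0
t 1.1833 pos [ 0.5292 -0.3871  0.0898] q [-0.8117  0.6836  1.1781 -0.0001  1.2826  0.4858] gap 0.06974065895524152 F [-0.3861 -0.3304  0.1721] grip 0.0
turn [-0.1333  0.0785  0.1636] shift [-0.0011 -0.0004  0.0718]
top [387.92285839 241.95576266]
scene [123.49471978 262.02572306]
```

View pics/hov.png

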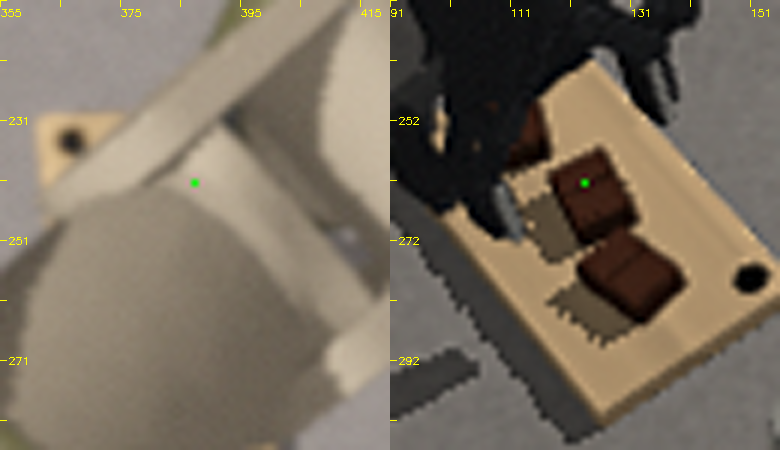

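The finger tips sit at (510,230) and (668,110) in the crop. Their midpoint is within 2 px of the projected TCP, so the calibration holds. I'll go down and grasp A.

```bash
python3 -m creep '0 0 0 -0.001 0 0.035 0.07; 0 0 0 0 0 0.025 0.07; 0 0 0 0 0 0.011 0.07; 0 0 0 0 0 0 0.07; 0 0 0 0 0 0 0.015; 0 0 0 0 0 0 0.015; 0 0 0 0 0 0 0.015; 0 0 0 0 0 0 0.015; 0 0 0 0 0 0 0.015; 0 0 0 0 0 0 0.015; 0 0 0 0 0 0 0.015'
python3 -m creep '0 0 0 0 0 -0.04 0.015; 0 0 0 0 0 -0.04 0.015; 0 0 0 0 0 -0.015 0.015; 0 0 0 0 0 0 0.015'
python3 d.py .628 .128 .165 -5.4
```

```text
time: 2.2
tool_pos: [0.5281, -0.3894, 0.0223]
eef_rot: [0.991, 0.135, 0.001, 0.001]
force: [-0.7, -0.2, 6.4]
finger_gap: 0.026
grasp_force: 59.7
time: 2.53
tool_pos: [0.5291, -0.3901, 0.1211]
eef_rot: [0.991, 0.135, 0.003, 0.004]
force: [0.6, 0.3, -0.1]
finger_gap: 0.0261
grasp_force: 59.3
t 2.5333 pos [ 0.5291 -0.3901  0.1211] q [-0.815   0.6507  1.1458 -0.      1.3353  0.4847] gap 0.02612265262108558 F [ 0.5892  0.2831 -0.1188] grip 59.28625702857971
turn [ 0.4455 -0.3502 20.9317] shift [ 0.0498 -0.5251 -0.0439]
```

```bash
python3 -m creep '0 0 7 0 0 -0.02 0.015; 0 0 7 0 0 -0.024 0.015; 0 0 7 0 0 0 0.015; 0 0 0 0.004 -0.04 0 0.015; 0 0 0 0.004 -0.04 0 0.015; 0 0 0 0.004 -0.04 0 0.015; 0 0 0 0.004 -0.04 0 0.015; 0 0 0 0.004 -0.04 0 0.015; 0 0 0 0.004 -0.04 0 0.015; 0 0 0 0.004 -0.04 0 0.015; 0 0 0 0.004 -0.04 0 0.015; 0 0 0 0.004 -0.04 0 0.015; 0 0 0 0.004 -0.04 0 0.015; 0 0 0 0.004 -0.04 0 0.015; 0 0 0 0.004 -0.04 0 0.015; 0 0 0 0.002 -0.04 0 0.015; 0 0 0 0 -0.005 0 0.015; 0 0 0 0 0 0 0.015; 0 0 0 0 0 0 0.015'
python3 d.py .628 .128 .045 -5.4
```

```text
time: 4.12
tool_pos: [0.6272, 0.1289, 0.1588]
eef_rot: [0.999, -0.048, -0.0, 0.0]
force: [0.1, -0.4, -0.8]
finger_gap: 0.0262
grasp_force: 59.3
t 4.1167 pos [0.6272 0.1289 0.1588] q [ 0.0184  0.5937  1.1414 -0.0004  1.4074  1.6843] gap 0.02623413327593218 F [ 0.1345 -0.4362 -0.8315] grip 59.323554039001465
turn [ 0.0274  0.0508 -0.0462] shift [0.0009 0.0009 0.1138]
```

```bash
python3 -m creep '0 0 0 0 0 0.035 0.015; 0 0 0 0 0 0.035 0.015; 0 0 0 0 0 0.03 0.015; 0 0 0 0 0 0.014 0.015; 0 0 0 0 0 0 0.015; 0 0 0 0 0 0 0.05; 0 0 0 0 0 0 0.05; 0 0 0 0 0 0 0.05; 0 0 0 0 0 0 0.05'
python3 -m creep '0 0 0 0 0 -0.04 0.05; 0 0 0 0 0 -0.04 0.05; 0 0 0 0 0 -0.035 0.05; 0 0 0 0 0 0 0.05'
python3 - <<'E'
from h import *
a=robot.capture("scene")[:,:,::-1]
cv2.imwrite("pics/c1.png",np.hstack([crop(a,85,235,76,85,5),cv2.resize(crop(a,235,150,100,110,4),(400,425))]))
E
python3 d.py .478 -.384 .1 -1.6
```

```text
time: 4.87
tool_pos: [0.6282, 0.1289, 0.0468]
eef_rot: [0.999, -0.048, 0.001, -0.0]
force: [0.3, 0.8, -0.2]
finger_gap: 0.0499
grasp_force: 0.0
time: 5.2
tool_pos: [0.6303, 0.1293, 0.1692]
eef_rot: [0.999, -0.048, 0.007, -0.0]
force: [0.5, 0.4, 0.7]
finger_gap: 0.05
grasp_force: 0.0
t 5.25 pos [0.6291 0.1293 0.1654] q [ 0.0187  0.5872  1.134  -0.      1.4109  1.6849] gap 0.05010253677115205 F [ 0.0691  0.0962 -0.1538] grip 0.0
turn [-0.0435 -0.5414 -3.8686] shift [-0.1367  0.5173  0.0654]
```

View pics/c1.png

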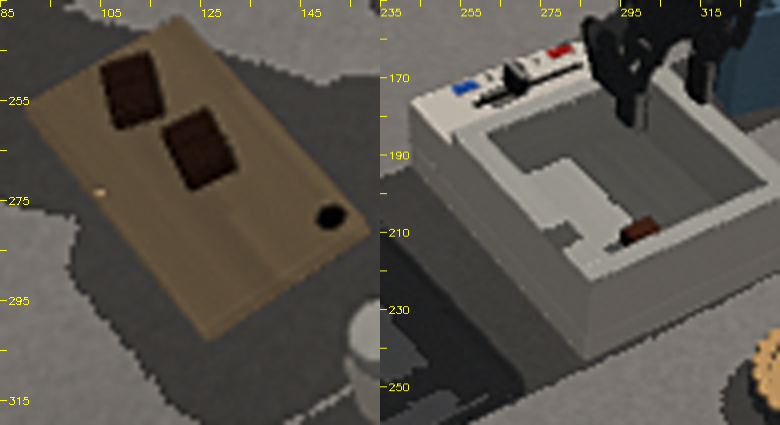

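Piece A lies in the pan, and B and C are unmoved on the board. Next is B.

```bash
python3 -m creep '0 -0.5 -3.9 0 0 0 0.07; 0 0 0 -0.01 0.038 0 0.07; 0 0 0 -0.01 0.038 0 0.07; 0 0 0 -0.01 0.038 0 0.07; 0 0 0 -0.01 0.038 0 0.07; 0 0 0 -0.01 0.038 0 0.07; 0 0 0 -0.01 0.038 0 0.07; 0 0 0 -0.01 0.038 0 0.07; 0 0 0 -0.01 0.038 0 0.07; 0 0 0 -0.01 0.038 0 0.07; 0 0 0 -0.01 0.038 0.01 0.07; 0 0 0 -0.01 0.038 0.01 0.07; 0 0 0 -0.01 0.038 0.02 0.07; 0 0 0 -0.01 0.038 0.02 0.07; 0 0 0 -0.007 0.023 0.005 0.07; 0 0 0 0 0 0 0.07; 0 0 0 0 0 0 0.07'
python3 d.py .478 -.384 .022 -1.6

```

```text
time: 6.67
tool_pos: [0.4761, -0.3801, 0.0975]
eef_rot: [1.0, -0.015, -0.005, -0.001]
force: [-0.1, 0.5, 0.8]
finger_gap: 0.0701
grasp_force: 0.0
t 6.6667 pos [ 0.4761 -0.3801  0.0975] q [-0.8653  0.6056  1.3141 -0.0065  1.23    0.7374] gap 0.07013624186413972 F [-0.1283  0.4509  0.7695] grip 0.0
turn [-0.1107  0.5697 -0.1025] shift [0.002  0.0038 0.0755]
```

```bash
python3 -m creep '0 0.6 0 0.001 0.004 0.03 0.07; 0 0 0 0.001 0 0.03 0.07; 0 0 0 0 0 0.0135 0.07; 0 0 0 0 0 0 0.07; 0 0 0 0 0 0 0.015; 0 0 0 0 0 0 0.015; 0 0 0 0 0 0 0.015; 0 0 0 0 0 0 0.015; 0 0 0 0 0 0 0.015; 0 0 0 0 0 0 0.015; 0 0 0 0 0 0 0.015'
python3 -m creep '0 0 0 0 0 -0.04 0.015; 0 0 0 0 0 -0.04 0.015; 0 0 0 0 0 -0.04 0.015; 0 0 0 0 0 -0.02 0.015; 0 0 0 0 0 0 0.015; 0 0 0 0 0 0 0.015'
python3 d.py .586 .131 .165 -5.4
```

```text
time: 7.58
tool_pos: [0.4793, -0.384, 0.0269]
eef_rot: [1.0, -0.014, 0.002, 0.001]
force: [-0.5, 1.5, 6.3]
finger_gap: 0.0252
grasp_force: 58.6
time: 8.08
tool_pos: [0.4786, -0.3839, 0.1667]
eef_rot: [1.0, -0.014, 0.002, 0.001]
force: [-1.3, -0.3, -1.0]
finger_gap: 0.0255
grasp_force: 59.3
t 8.0833 pos [ 0.4786 -0.3839  0.1667] q [-0.8693  0.5391  1.22    0.0015  1.3783  0.7287] gap 0.025450619814756326 F [-1.2841 -0.2625 -1.0009] grip 59.25910949707031
turn [ 0.1152 -0.2293  3.8238] shift [ 0.0584 -0.5227  0.0017]
```

```bash
python3 -m creep '0 0 3.8 0 0 0 0.015; 0 0 0 0.005 -0.04 0 0.015; 0 0 0 0.005 -0.04 0 0.015; 0 0 0 0.005 -0.04 0 0.015; 0 0 0 0.005 -0.04 0 0.015; 0 0 0 0.005 -0.04 0 0.015; 0 0 0 0.005 -0.04 0 0.015; 0 0 0 0.005 -0.04 0 0.015; 0 0 0 0.005 -0.04 0 0.015; 0 0 0 0.005 -0.04 0 0.015; 0 0 0 0.004 -0.04 0 0.015; 0 0 0 0.004 -0.04 0 0.015; 0 0 0 0.004 -0.04 0 0.015; 0 0 0 0.002 -0.04 0 0.015; 0 0 0 0 -0.003 0 0.015; 0 0 0 0 0 0 0.015; 0 0 0 0 0 0 0.015'
python3 d.py .583 .131 .05 -5.4
```

```text
time: 9.5
tool_pos: [0.5856, 0.1311, 0.1642]
eef_rot: [0.999, -0.047, -0.0, 0.0]
force: [0.2, -1.1, 0.1]
finger_gap: 0.0255
grasp_force: 59.3
t 9.5 pos [0.5856 0.1311 0.1642] q [ 0.0233  0.5209  1.2613 -0.0002  1.36    1.6876] gap 0.025483333113881512 F [ 0.2294 -1.0516  0.0758] grip 59.29503858089447
turn [0.0125 0.0309 0.0465] shift [-0.0026  0.0004  0.1142]
```

```bash
python3 -m creep '0 0 0 -0.002 0 0.035 0.015; 0 0 0 0 0 0.035 0.015; 0 0 0 0 0 0.03 0.015; 0 0 0 0 0 0.013 0.015; 0 0 0 0 0 0 0.015; 0 0 0 0 0 0 0.05; 0 0 0 0 0 0 0.05; 0 0 0 0 0 0 0.05; 0 0 0 0 0 0 0.05'
python3 -m creep '0 0 0 0 0 -0.04 0.05; 0 0 0 0 0 -0.04 0.05; 0 0 0 0 0 -0.035 0.05; 0 0 0 0 0 0 0.05; 0 0 0 0 0 0 0.05'
python3 - <<'E'
from h import *
a=robot.capture("scene")[:,:,::-1]
cv2.imwrite("pics/c2.png",np.hstack([crop(a,85,235,76,85,5),cv2.resize(crop(a,235,150,100,110,4),(400,425))]))
E
python3 d.py .4178 -.3965 .1 -14.2
```

```text
time: 10.25
tool_pos: [0.585, 0.1314, 0.0537]
eef_rot: [0.999, -0.047, 0.002, -0.0]
force: [-0.5, -0.2, 0.0]
finger_gap: 0.0498
grasp_force: 0.0
time: 10.67
tool_pos: [0.5849, 0.1317, 0.17]
eef_rot: [0.999, -0.047, 0.004, -0.0]
force: [-0.2, -0.1, -0.8]
finger_gap: 0.0499
grasp_force: 0.0
t 10.7167 pos [0.5841 0.1316 0.168 ] q [0.024  0.5136 1.2627 0.0002 1.3621 1.6886] gap 0.049906821953570706 F [ 0.1454 -0.0867  0.0839] grip 0.0
turn [-0.046  -0.1801  8.8242] shift [-0.0317  0.5528  0.068 ]
```

View pics/c2.png

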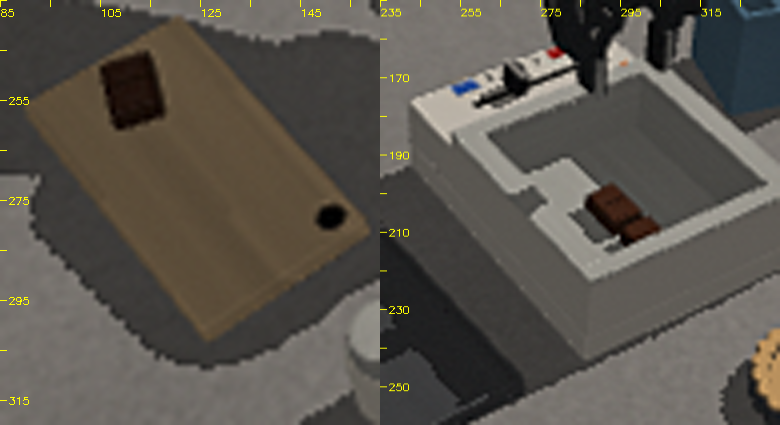

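Two pieces are in the pan, and C is still at its place.

```bash
python3 -m creep '0 0 4.4 0 0 0 0.07; 0 0 4.4 0 0 0 0.07; 0 0 0 -0.002 0.04 0 0.07; 0 0 0 -0.002 0.04 0 0.07; 0 0 0 -0.002 0.04 0 0.07; 0 0 0 -0.002 0.04 0 0.07; 0 0 0 -0.002 0.04 0 0.07; 0 0 0 -0.002 0.04 0 0.07; 0 0 0 -0.002 0.04 0 0.07; 0 0 0 -0.002 0.04 0 0.07; 0 0 0 -0.002 0.04 0 0.07; 0 0 0 -0.003 0.04 0 0.07; 0 0 0 -0.003 0.04 0.01 0.07; 0 0 0 -0.003 0.04 0.02 0.07; 0 0 0 -0.003 0.04 0.02 0.07; 0 0 0 -0.002 0.033 0.018 0.07; 0 0 0 0 0 0 0.07; 0 0 0 0 0 0 0.07'
python3 d.py .4178 -.3965 .024 -14.2
```

```text
time: 12.22
tool_pos: [0.4181, -0.3918, 0.0993]
eef_rot: [0.992, -0.125, -0.001, -0.002]
force: [0.6, 0.1, 0.4]
finger_gap: 0.07
grasp_force: 0.0
t 12.2167 pos [ 0.4181 -0.3918  0.0993] q [-0.9601  0.5468  1.4262  0.0018  1.1726  0.8603] gap 0.06995350720549084 F [0.5962 0.1111 0.3524] grip 0.0
turn [-0.2244  0.1154 -0.1404] shift [0.0008 0.0047 0.0753]
```

```bash
python3 -m creep '0 0 0 0.001 0.0045 0.03 0.07; 0 0 0 0 0 0.03 0.07; 0 0 0 0 0 0.0145 0.07; 0 0 0 0 0 0 0.07; 0 0 0 0 0 0 0.015; 0 0 0 0 0 0 0.015; 0 0 0 0 0 0 0.015; 0 0 0 0 0 0 0.015; 0 0 0 0 0 0 0.015; 0 0 0 0 0 0 0.015; 0 0 0 0 0 0 0.015'
python3 -m creep '0 0 0 0 0 -0.04 0.015; 0 0 0 0 0 -0.04 0.015; 0 0 0 0 0 -0.04 0.015; 0 0 0 0 0 -0.02 0.015; 0 0 0 0 0 0 0.015; 0 0 0 0 0 0 0.015'
python3 d.py .542 .135 .165 -5.4
```

```text
time: 13.13
tool_pos: [0.4202, -0.3962, 0.0291]
eef_rot: [0.992, -0.123, 0.002, 0.001]
force: [0.1, 2.1, 7.8]
finger_gap: 0.0241
grasp_force: 58.5
time: 13.63
tool_pos: [0.4195, -0.3961, 0.1688]
eef_rot: [0.992, -0.123, 0.002, 0.001]
force: [-0.7, -0.8, -0.8]
finger_gap: 0.0238
grasp_force: 58.9
t 13.6333 pos [ 0.4195 -0.3961  0.1688] q [-0.9624  0.4761  1.3275  0.0016  1.3339  0.8554] gap 0.023822294683040604 F [-0.6988 -0.8404 -0.7809] grip 58.88659469783306
turn [ 0.1022 -0.2282 -8.7743] shift [ 0.0719 -0.5402  0.0038]
```

```bash
python3 -m creep '0 0 -4.4 0 0 0 0.015; 0 0 -4.4 0 0 0 0.015; 0 0 0 0.006 -0.039 0 0.015; 0 0 0 0.006 -0.039 0 0.015; 0 0 0 0.006 -0.039 0 0.015; 0 0 0 0.006 -0.039 0 0.015; 0 0 0 0.006 -0.039 0 0.015; 0 0 0 0.006 -0.039 0 0.015; 0 0 0 0.006 -0.039 0 0.015; 0 0 0 0.006 -0.039 0 0.015; 0 0 0 0.006 -0.039 0 0.015; 0 0 0 0.006 -0.039 0 0.015; 0 0 0 0.006 -0.039 0 0.015; 0 0 0 0.003 -0.039 0 0.015; 0 0 0 0.003 -0.039 0 0.015; 0 0 0 0 -0.032 0 0.015; 0 0 0 0 0 0 0.015; 0 0 0 0 0 0 0.015'
python3 d.py .542 .135 .055 -5.4
```

```text
time: 15.13
tool_pos: [0.5408, 0.1353, 0.1662]
eef_rot: [0.999, -0.045, -0.0, 0.0]
force: [-0.5, 0.2, 0.0]
finger_gap: 0.0243
grasp_force: 59.0
t 15.1333 pos [0.5408 0.1353 0.1662] q [0.0327 0.4488 1.3841 0.0001 1.3097 1.6945] gap 0.024283504020582793 F [-0.5347  0.1799  0.0289] grip 58.9704385958612
turn [0.0029 0.0538 0.1879] shift [0.0012 0.0002 0.1112]
```

```bash
python3 -m creep '0 0 0 -0.002 0 0.035 0.015; 0 0 0 0 0 0.035 0.015; 0 0 0 0 0 0.028 0.015; 0 0 0 0 0 0.01 0.015; 0 0 0 0 0 0 0.015; 0 0 0 0 0 0 0.05; 0 0 0 0 0 0 0.05; 0 0 0 0 0 0 0.05; 0 0 0 0 0 0 0.05'
python3 -m creep '0 0 0 0 0 -0.04 0.05; 0 0 0 0 0 -0.04 0.05; 0 0 0 0 0 -0.035 0.05; 0 0 0 0 0 0 0.05; 0 0 0 0 0 0 0.05'
python3 - <<'E'
from h import *
a=robot.capture("scene")[:,:,::-1]
cv2.imwrite("pics/c3.png",np.hstack([crop(a,85,235,76,85,5),cv2.resize(crop(a,235,150,100,110,4),(400,425))]))
E
python3 d.py .453 .092 .15 -5.4
```

```text
time: 15.88
tool_pos: [0.5404, 0.1341, 0.061]
eef_rot: [0.999, -0.047, 0.002, -0.0]
force: [-1.3, 0.6, 0.2]
finger_gap: 0.0503
grasp_force: 0.0
time: 16.3
tool_pos: [0.5403, 0.1342, 0.1771]
eef_rot: [0.999, -0.047, 0.004, -0.0]
force: [0.7, 0.5, -0.8]
finger_gap: 0.0501
grasp_force: 0.0
t 16.35 pos [0.5395 0.1341 0.1753] q [0.0306 0.4358 1.3776 0.0002 1.3249 1.6952] gap 0.050086831475023776 F [ 0.0058  0.621  -0.0441] grip 0.0
turn [-0.0323 -0.1854  0.0247] shift [-0.0822  0.0501  0.0253]
```

View pics/c3.png

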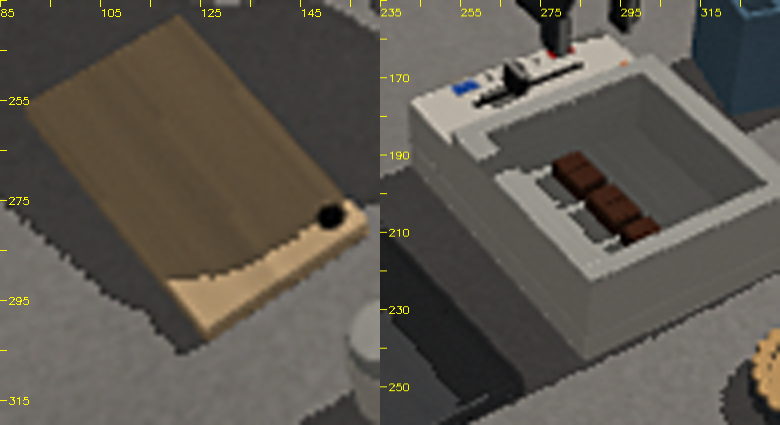

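All three pieces are in the pan. Now the slide: fingers closed, coming down on its -y side.

```bash
python3 -m creep '0 0 0 -0.028 0.017 0 0; 0 0 0 -0.028 0.017 0 0; 0 0 0 -0.026 0.016 0 0; 0 0 0 0 0 0.025 0; 0 0 0 0 0 0.03 0; 0 0 0 0 0 0.02 0; 0 0 0 0 0 0.01 0; 0 0 0 0 0 0.007 0; 0 0 0 0 0 0 0; 0 0 0 0 0 0 0'
python3 - <<'E'
from h import *
print(tri((268.75,169.4),(200.2,253.75)))
a=robot.capture("scene")[:,:,::-1]
cv2.imwrite("pics/s1.png",crop(a,235,150,60,50,8))
E
python3 d.py .452 .092 .083 -5.4
```

```text
time: 17.18
tool_pos: [0.4533, 0.092, 0.0822]
eef_rot: [0.999, -0.047, 0.0, -0.0]
force: [0.8, 0.3, 0.1]
finger_gap: 0.0001
grasp_force: 0.0
(array([0.45830922, 0.13158811, 0.09041235]), np.float64(0.006180882650106898))
t 17.2333 pos [0.4536 0.092  0.0827] q [-0.0567  0.4113  1.7558  0.0004  0.9725  1.6077] gap -0.0001834468184566143 F [0.2297 0.1889 0.5884] grip 0.0
turn [-0.0239 -0.113   0.0231] shift [-0.0016  0.0002 -0.0003]
```

View pics/s1.png

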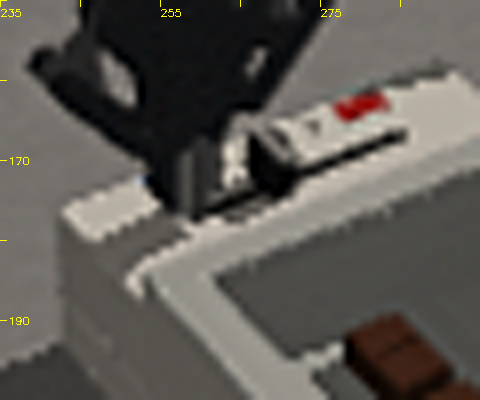

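The fingers stand beside the cap, so I push now.

```bash
python3 -m creep '0 0 0 0 -0.008 0 0; 0 0 0 0 -0.008 0 0; 0 0 0 0 -0.008 0 0; 0 0 0 0 -0.008 0 0; 0 0 0 0 -0.008 0 0; 0 0 0 0 -0.008 0 0; 0 0 0 0 -0.006 0 0; 0 0 0 0 -0.004 0 0; 0 0 0 0 0 0 0; 0 0 0 0 0 0 0'
python3 -m creep '0 0 0 0 -0.003 0 0; 0 0 0 0 0 0 0; 0 0 0 0 0 0 0'
python3 -m creep '0 0 0 0 -0.003 0 0; 0 0 0 0 0 0 0; 0 0 0 0 0 0 0'
```

```text
time: 18.07
tool_pos: [0.4586, 0.15, 0.0823]
eef_rot: [0.999, -0.047, 0.001, -0.0]
force: [-0.5, 1.0, 0.5]
finger_gap: 0.0
grasp_force: 0.0
time: 18.32
tool_pos: [0.4591, 0.1527, 0.0824]
eef_rot: [0.999, -0.047, 0.001, -0.0]
force: [0.8, -0.3, -0.7]
finger_gap: 0.0002
grasp_force: 0.0
time: 18.57
tool_pos: [0.4594, 0.1558, 0.0825]
eef_rot: [0.999, -0.047, 0.001, -0.0]
force: [-0.2, 0.8, 0.4]
finger_gap: -0.0001
grasp_force: 0.1
```

```bash
python3 -m creep '0 0 0 0 -0.003 0 0; 0 0 0 0 0 0 0; 0 0 0 0 0 0 0' | grep -E "pos|force"
python3 -m creep '0 0 0 0 -0.003 0 0; 0 0 0 0 0 0 0; 0 0 0 0 0 0 0'| grep -E "pos|force"
python3 - <<'E'
from h import *
a=robot.capture("scene")[:,:,::-1]
cv2.imwrite("pics/s2.png",crop(a,235,150,60,50,8))
E
```

```text
tool_pos: [0.4598, 0.1589, 0.0825]
force: [0.4, 0.4, 0.0]
grasp_force: 0.0
tool_pos: [0.4599, 0.1607, 0.0825]
force: [-1.3, -9.4, 0.8]
grasp_force: 4.8
```

View pics/s2.png

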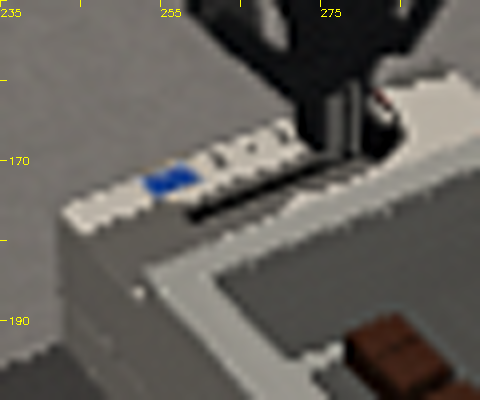

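The slide met its stop (9.4 N), with the cap at the red end. I back off, then test whether a strong forward tilt is reachable over the tray's near half.

```bash
python3 -m creep '0 0 0 0 0.01 0 0; 0 0 0 0 0 -0.04 0.05; 0 0 0 0 0 -0.04 0.05; 0 0 0 0 0.04 -0.02 0.05; 0 0 0 0 0.04 -0.01 0.05; 0 0 0 0 0.04 0 0.05; 0 0 0 0 0.04 0 0.05; 0 0 0 0 0.04 0 0.05; 0 0 0 0 0.04 0 0.05; 0 0 0 0 0.04 0 0.05; 0 7 0 0 0 0 0.05; 0 7 0 0 0 0 0.05; 0 7 0 0 0 0 0.05; 0 7 0 0 0 0 0.05; 0 7 0 0 0 0 0.05; 0 7 0 0 0 0 0.05; 0 7 0 0 0 0 0.05; 0 7 0 0 0 0 0.05; 0 7 0 0 0 0 0.05; 0 7 0 0 0 0 0.05'
python3 d.py .45 -.13 .1 0 -1 0 0.36
```

```text
time: 20.78
tool_pos: [0.4359, -0.1136, 0.1877]
eef_rot: [0.898, -0.032, 0.438, -0.004]
force: [0.8, 1.3, -1.2]
finger_gap: 0.0499
grasp_force: 0.0
t 20.7833 pos [ 0.4359 -0.1136  0.1877] q [-0.9093  0.0916  2.2513  1.4199  0.6626 -0.4074] gap 0.049936895071217055 F [ 0.7627  1.2587 -1.1619] grip 0.0
turn [ 1.7624 18.2108 -3.3   ] shift [-0.0778  0.0164  0.043 ]
```

```bash
python3 -m creep '0 5 0 0 0 0 0.05; 0 5 0 0 0 0 0.05; 0 5 0 0 0 0 0.05; 0 5 0 0 0 0 0.05; 0 0 0 0 0 0 0.05; 0 0 0 0 0 0 0.05' >/dev/null
python3 d.py .45 -.13 .1 0 -1 0 0.36
python3 -m creep '0 0 0 -0.02 0 0.012 0.05; 0 0 0 -0.02 0 0.012 0.05; 0 0 0 -0.02 0 0.012 0.05; 0 0 0 -0.01 0 0.006 0.05; 0 0 0 0 0 0 0.05; 0 0 0 0 0 0 0.05' >/dev/null
python3 d.py .45 -.13 .1 0 -1 0 0.36
```

```text
t 21.2833 pos [ 0.4362 -0.1106  0.1845] q [-1.0411  0.2886  2.4642  1.943   1.0095 -1.1246] gap 0.05000940393350512 F [-0.1938 -0.2405  0.2952] grip 0.0
turn [ 1.3025  2.2422 -3.6354] shift [-0.0749  0.0194  0.0416]
t 21.7833 pos [ 0.4662 -0.1145  0.1135] q [-0.934   0.6227  2.4774  2.2081  1.1549 -1.4803] gap 0.04996198496810149 F [-0.0621  0.9779 -0.2685] grip 0.0
turn [ 0.8586  2.5806 -3.4202] shift [-0.0182  0.0155 -0.0107]
```

```bash
python3 d.py .51 -.13 .065 0 -1 0 0.36
python3 -m creep '0 0 -3 0.02 0.005 0.02 0.05; 0 0 0 0.02 0.005 0.02 0.05; 0 0 0 0.02 0.003 0.017 0.05; 0 0 0 0 0 0 0.05; 0 0 0 0 0 0 0.05' 
python3 d.py .51 -.13 .065 0 -1 0 0.36
```

```text
t 21.7833 pos [ 0.4662 -0.1145  0.1135] q [-0.934   0.6227  2.4774  2.2081  1.1549 -1.4803] gap 0.04996198496810149 F [-0.0621  0.9779 -0.2685] grip 0.0
turn [ 0.8586  2.5806 -3.4202] shift [-0.0308  0.0155  0.0576]
time: 22.2
tool_pos: [0.5413, -0.1298, 0.1495]
eef_rot: [0.83, -0.006, 0.558, 0.006]
force: [-0.2, 0.7, 0.5]
finger_gap: 0.0504
grasp_force: 0.0
t 22.2 pos [ 0.5413 -0.1298  0.1495] q [-0.7597  0.4765  2.2152  2.1942  0.8807 -1.1829] gap 0.050378893572666936 F [-0.2216  0.6775  0.5442] grip 0.0
turn [ 0.9207  2.3787 -0.1666] shift [-0.0901  0.0002 -0.0008]
```

```bash
python3 -m creep '0 0 0 -0.025 0 0 0.05; 0 0 0 -0.025 0 0 0.05; 0 0 0 -0.02 0 0 0.05; 0 0 0 -0.01 0 0 0.05; 0 0 0 -0.008 0 0 0.05; 0 0 0 0 0 0 0.05; 0 0 0 0 0 0 0.05' 
python3 d.py .51 -.13 .065 0 -1 0 0.36
python3 - <<'E'
from h import *
a=robot.capture("scene")[:,:,::-1]
cv2.imwrite("pics/tilt.png",cv2.resize(a[40:340,0:400],None,fx=2,fy=2))
E
```

```text
time: 22.78
tool_pos: [0.5069, -0.1298, 0.0655]
eef_rot: [0.831, -0.008, 0.556, 0.004]
force: [0.6, -0.1, 0.0]
finger_gap: 0.0503
grasp_force: 0.0
t 22.7833 pos [ 0.5069 -0.1298  0.0655] q [-0.8439  0.7723  2.367   2.3147  1.1776 -1.5666] gap 0.05033231564387037 F [ 0.6066 -0.0755  0.0207] grip 0.0
turn [ 0.9477  2.6446 -0.5042] shift [0.0006 0.0002 0.0031]
```

View pics/tilt.png

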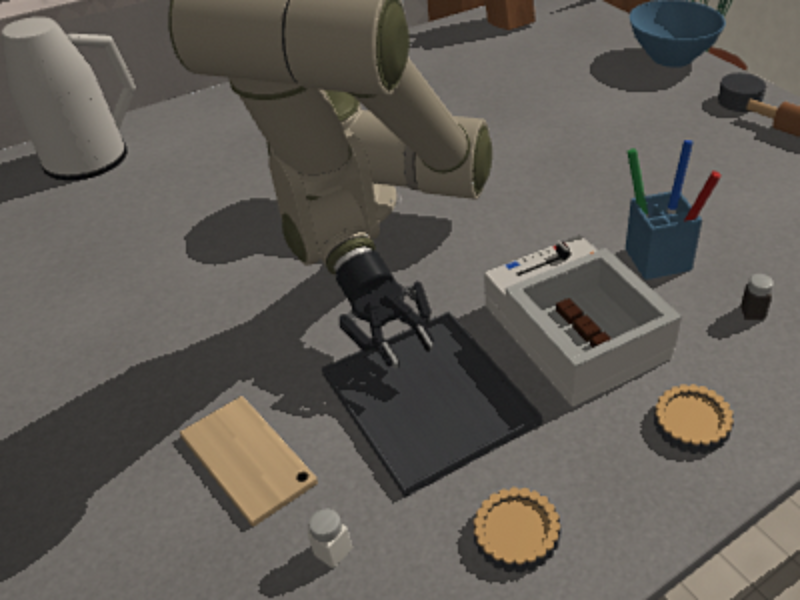

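The tilted pose (70°) is reachable and clear of everything, and the slide cap sits at red. Next I raise, untilt, and move to hover over the green fork.

```bash
python3 -m creep '0 0 0 0.035 0 -0.012 0.06; 0 0 0 0.035 0 -0.012 0.06; 0 0 0 0.035 0 -0.012 0.06; 0 0 0 0.035 0 -0.012 0.06; 0 0 0 0.035 0 -0.012 0.06; 0 -6 0 0 0 0 0.06; 0 -6 0 0 0 0 0.06; 0 -6 0 0 0 0 0.06; 0 -6 0 0 0 0 0.06; 0 -6 0 0 0 0 0.06; 0 -6 0 0 0 0 0.06; 0 -6 0 0 0 0 0.06; 0 -6 0 0 0 0 0.06; 0 -6 0 0 0 0 0.06; 0 -6 0 0 0 0 0.06; 0 -6 0 0 0 0 0.06; 0 0 0 0 0 0 0.06; 0 0 0 0 0 0 0.06'
python3 d.py .446 .336 .26 0
python3 - <<'E'
from h import *
for k,t,s in (("red",(96,200),(358,127.4)),("blue",(77.2,235.6),(344,111.4)),("green",(112.2,251.6),(315.8,115))): print(k,plane("top",t,.2),plane("scene",s,.2))
E
```

```text
time: 24.33
tool_pos: [0.5208, -0.1209, 0.2385]
eef_rot: [0.992, 0.007, 0.122, -0.013]
force: [0.2, 0.0, -0.7]
finger_gap: 0.0599
grasp_force: 0.0
t 24.3333 pos [ 0.5208 -0.1209  0.2385] q [-0.5214  0.2509  1.494   0.1551  1.2003  0.9933] gap 0.059886649858275576 F [ 0.1713  0.0168 -0.6652] grip 0.0
turn [ -1.4483 -14.0541   0.8018] shift [-0.0748 -0.4569 -0.0215]
red [0.56451213 0.3996617  0.2       ] [0.56753683 0.40453414 0.2       ]
blue [0.46878037 0.43453889 0.2       ] [0.47414146 0.43756886 0.2       ]
green [0.43508945 0.34028193 0.2       ] [0.43445343 0.34720156 0.2       ]
```

```bash
python3 -m creep '-1 -7 0 0 0 0 0.06; 0 -7 1 0 0 0 0.06; 0 0 0 0 0 -0.03 0.06; 0 0 0 -0.007 -0.038 0 0.06; 0 0 0 -0.007 -0.038 0 0.06; 0 0 0 -0.007 -0.038 0 0.06; 0 0 0 -0.007 -0.038 0 0.06; 0 0 0 -0.006 -0.038 0 0.06; 0 0 0 -0.006 -0.038 0 0.06; 0 0 0 -0.006 -0.038 0 0.06; 0 0 0 -0.006 -0.038 0 0.06; 0 0 0 -0.006 -0.038 0 0.06; 0 0 0 -0.006 -0.038 0 0.06; 0 0 0 -0.006 -0.038 0 0.06; 0 0 0 -0.006 -0.038 0 0.06; 0 0 0 0 0 0 0.06; 0 0 0 0 0 0 0.06'
python3 d.py .446 .336 .243 0 0 -.12 .993
```

```text
time: 25.75
tool_pos: [0.4453, 0.3355, 0.2715]
eef_rot: [1.0, -0.001, -0.001, -0.005]
force: [0.2, 0.4, 0.8]
finger_gap: 0.0596
grasp_force: 0.0
t 25.75 pos [0.4453 0.3355 0.2715] q [0.4287 0.3674 1.2016 0.0098 1.5703 2.0009] gap 0.05964759005818248 F [0.1559 0.4168 0.7584] grip 0.0
turn [ 6.3256  0.1086 -0.0847] shift [0.0007 0.0029 0.0283]
```

```bash
python3 -m creep '6.3 0 0 0 0.003 0.028 0.06; 0 0 0 0 0 0.03 0.06; 0 0 0 0 0 0.03 0.06; 0 0 0 0 0 0.03 0.06; 0 0 0 0 0 0.01 0.06; 0 0 0 0 0 0 0.06; 0 0 0 0 0 0 0.06'
python3 -m creep '0 0 0 0 0 0 0.005; 0 0 0 0 0 0 0.005; 0 0 0 0 0 0 0.005; 0 0 0 0 0 0 0.005; 0 0 0 0 0 0 0.005; 0 0 0 0 0 0 0.005; 0 0 0 0 0 0 0.005; 0 0 0 0 0 0 0.005; 0 0 0 0 0 0 0.005'
python3 d.py .446 .348 .1437 0 0 -.12 .993
```

```text
time: 26.33
tool_pos: [0.4469, 0.343, 0.1456]
eef_rot: [0.998, -0.003, -0.0, -0.059]
force: [0.7, 0.2, 0.6]
finger_gap: 0.0599
grasp_force: 0.0
time: 27.08
tool_pos: [0.4475, 0.3454, 0.1461]
eef_rot: [0.998, -0.002, 0.001, -0.061]
force: [0.8, 7.8, 3.2]
finger_gap: 0.0146
grasp_force: 58.2
t 27.0833 pos [0.4475 0.3454 0.1461] q [0.3955 0.4529 1.4488 0.1208 1.1929 1.9285] gap 0.014620330672745999 F [0.8481 7.8069 3.2297] grip 58.207587003707886
turn [-0.134  -0.1309 -0.2332] shift [-0.0015 -0.0023  0.0027]
```

```bash
python3 -m creep '0 0 0 0 -0.001 -0.01 0.005; 0 0 0 0 -0.002 -0.02 0.005; 0 0 0 0 -0.003 -0.03 0.005; 0 0 0 0 -0.004 -0.03 0.005; 0 0 0 0 -0.004 -0.03 0.005; 0 0 0 0 -0.004 -0.03 0.005; 0 0 0 0 0 0 0.005'
python3 -m creep '-6.3 0 0 0 0 -0.01 0.005; 0 0 0 0 0 0 0.005; 0 0 0 0 0 0 0.005'
python3 - <<'E'
from h import *
a=robot.capture("scene")[:,:,::-1]; p=robot.observe()["tool_pos"]; u=proj("scene",p)[0].astype(int)
t=robot.capture("top")[:,:,::-1]; w=proj("top",p)[0].astype(int); print(u,w)
cv2.imwrite("pics/g1.png",np.hstack([crop(a,290,60,100,120,4),crop(t,60,180,90,120,4)]))
E
python3 d.py .5 -.06 .31 0
```

```text
time: 27.67
tool_pos: [0.448, 0.3446, 0.302]
eef_rot: [0.998, -0.002, 0.004, -0.061]
force: [-0.2, -0.3, 0.5]
finger_gap: 0.0148
grasp_force: 58.4
time: 27.92
tool_pos: [0.4467, 0.3435, 0.3052]
eef_rot: [1.0, -0.001, -0.001, -0.005]
force: [-0.7, -0.2, -1.2]
finger_gap: 0.0145
grasp_force: 58.5
[320  87] [ 99 242]
t 28.0167 pos [0.4466 0.3427 0.3046] q [0.4395 0.3635 1.1145 0.0101 1.663  2.0153] gap 0.01478076020115767 F [ 0.7196  0.3702 -0.5156] grip 58.53132426738739
turn [-0.5379  0.2152 -0.2325] shift [ 0.0534  0.4027 -0.0054]
```

View pics/g1.png

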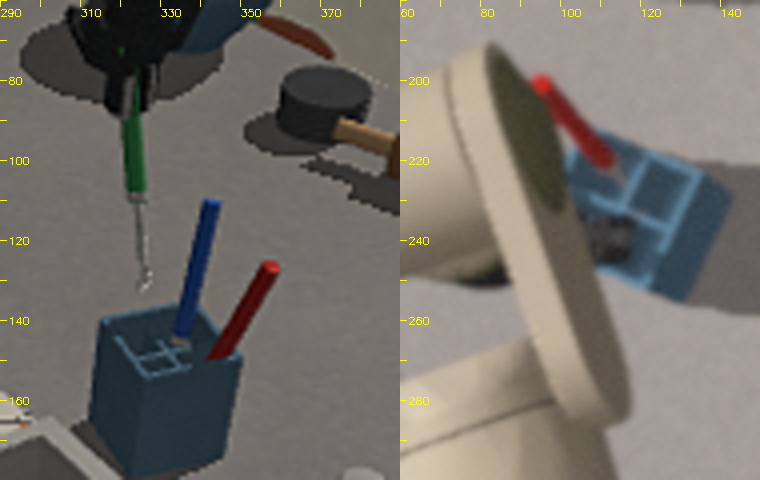

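The green fork is out, hanging from the grip with its head tip at scene (327,132). Red and blue are still standing. I'll compute the fork's angle in the hand.

```bash
cat > ang.py <<'E'
import sys;from h import *
# tip of fork seen at scene pixel; fork lies in the tool x-z plane
s=robot.observe();Rt=R.from_quat(s["eef_rot"]);p=s["tool_pos"]
o,d=ray("scene",(float(sys.argv[1]),float(sys.argv[2])));n=Rt.apply([0,1,0])
q=o+d*((p-o)@n)/(d@n);l=Rt.inv().apply(q-p);print("tip in tool",l,"angle towards +x deg",np.degrees(np.arctan2(l[0],l[2]+.019)),"len from grasp",np.hypot(l[0],l[2]+.019))
E
python3 ang.py 326.7 132;python3 d.py .46 -.19 .31 0
```

```text
tip in tool [ 4.87371577e-02 -2.24632968e-16  1.36770103e-01] angle towards +x deg 17.37379350925004 len from grasp 0.1632165293764433
t 28.0167 pos [0.4466 0.3427 0.3046] q [0.4395 0.3635 1.1145 0.0101 1.663  2.0153] gap 0.01478076020115767 F [ 0.7196  0.3702 -0.5156] grip 58.53132426738739
turn [-0.5379  0.2152 -0.2325] shift [ 0.0134  0.5327 -0.0054]
```

```bash
python3 -m creep '0 0 0 0.004 0.038 0 0.005; 0 0 0 0.004 0.038 0 0.005; 0 0 0 0.004 0.038 0 0.005; 0 0 0 0.004 0.038 0 0.005; 0 0 0 0.004 0.038 0 0.005; 0 0 0 0.004 0.038 0 0.005; 0 0 0 0.004 0.038 0 0.005; 0 0 0 0.004 0.038 0 0.005; 0 0 0 0.004 0.038 0 0.005; 0 0 0 0.004 0.038 0 0.005; 0 0 0 0.004 0.038 0 0.005; 0 0 0 0.004 0.038 0 0.005; 0 0 0 0 0.038 0 0.005; 0 0 0 0 0.038 0 0.005; 0 0 0 0 0 0 0.005'
python3 -m creep '0 6 0 0 0 0 0.005; 0 6 0 0 0 0 0.005; 0 6 0 0 0 0 0.005; 0 6 0 0 0 0 0.005; 0 6 0 0 0 0 0.005; 0 6 0 0 0 0 0.005; 0 6 0 0 0 0 0.005; 0 6 0 0 0 0 0.005; 0 6 0 0 0 0 0.005; 0 4 0 0 0 0 0.005; 0 0 0 0 0 0 0.005; 0 0 0 0 0 0 0.005'
python3 d.py .495 -.19 .1 0 -.848 0 .53
```

```text
time: 29.27
tool_pos: [0.4917, -0.1953, 0.2995]
eef_rot: [1.0, -0.005, -0.002, -0.004]
force: [-0.5, 0.4, 0.1]
finger_gap: 0.0146
grasp_force: 58.6
time: 30.27
tool_pos: [0.4918, -0.1898, 0.3005]
eef_rot: [0.876, -0.005, 0.482, -0.003]
force: [0.1, 0.4, -0.5]
finger_gap: 0.0149
grasp_force: 58.7
t 30.2667 pos [ 0.4918 -0.1898  0.3005] q [-0.9649  0.0493  1.9098  1.1463  0.8656 -0.0374] gap 0.014925627453277817 F [ 0.1195  0.3757 -0.544 ] grip 58.71202111244202
turn [ 0.0232  0.3824 -0.6683] shift [-0.1683  0.0002  0.109 ]
```

```bash
python3 -m creep '0 0 0 -0.028 0 0.018 0.005; 0 0 0 -0.028 0 0.018 0.005; 0 0 0 -0.028 0 0.018 0.005; 0 0 0 -0.028 0 0.018 0.005; 0 0 0 -0.028 0 0.018 0.005; 0 0 0 -0.028 0 0.018 0.005; 0 0 0 0 0 0 0.005; 0 0 0 0 0 0 0.005'
python3 d.py .495 -.19 .042 0 -.848 0 .53
python3 - <<'E'
from h import *
s=robot.observe();Rt=R.from_quat(s["eef_rot"]);a=np.radians(17.4)
print("pred tip",s["tool_pos"]+Rt.apply([.163*np.sin(a),0,.163*np.cos(a)-.019]))
im=robot.capture("scene").astype(int);r,g,b=im[...,0],im[...,1],im[...,2]
m=(g>1.6*r)&(g>1.6*b)&(g>35);v,u=np.nonzero(m[150:340,60:330]);print("green px",len(u),u.min()+60,u.max()+60,v.min()+150,v.max()+150)
E
```

```text
time: 30.93
tool_pos: [0.4948, -0.1876, 0.1015]
eef_rot: [0.876, -0.004, 0.482, -0.005]
force: [0.2, 0.3, 0.4]
finger_gap: 0.0143
grasp_force: 58.7
t 30.9333 pos [ 0.4948 -0.1876  0.1015] q [-0.9556  0.5029  2.2012  1.8671  0.8098 -1.0547] gap 0.014318419484715237 F [0.2419 0.302  0.4289] grip 58.71618568897247
turn [-0.2679  0.3474 -0.7362] shift [-0.0504  0.0024  0.0317]
pred tip [ 0.63622621 -0.18753977  0.06962492]
green px 179 175 201 201 237
```

```bash
python3 -m creep '0 0 0 -0.02 0 0.0125 0.005; 0 0 0 -0.015 0 0.009 0.005; 0 0 0 -0.01 0 0.006 0.005; 0 0 0 -0.004 0 0.0025 0.005; 0 0 0 0 0 0 0.005; 0 0 0 0 0 0 0.005'
python3 -m creep '0 0 0 0 0 0 0.045; 0 0 0 0 0 0 0.045; 0 0 0 0 0 0 0.045; 0 0 0 0 0 0 0.045; 0 0 0 0 0 0 0.045; 0 0 0 0 0 0 0.045; 0 0 0 0 0 0 0.045'
python3 -m creep '0 0 0 0.02 0 -0.013 0.045; 0 0 0 0.03 0 -0.018 0.045; 0 0 0 0.03 0 -0.018 0.045; 0 0 0 0.03 0 -0.018 0.045; 0 0 0 0.03 0 -0.018 0.045; 0 0 0 0.03 0 -0.018 0.045; 0 0 0 0.03 0 -0.018 0.045; 0 -6 0 0 0 0 0.045; 0 -6 0 0 0 0 0.045; 0 -6 0 0 0 0 0.045; 0 -6 0 0 0 0 0.045; 0 -6 0 0 0 0 0.045; 0 -6 0 0 0 0 0.045; 0 -6 0 0 0 0 0.045; 0 -6 0 0 0 0 0.045; 0 -6 0 0 0 0 0.045; 0 -4 0 0 0 0 0.06; 0 0 0 0 0 0 0.06'
python3 d.py .47 .4 .3 0
python3 - <<'E'
from h import *
im=robot.capture("scene").astype(int);r,g,b=im[...,0],im[...,1],im[...,2]
m=(g>1.6*r)&(g>1.6*b)&(g>35);v,u=np.nonzero(m[150:340,60:330]);v+=150;u+=60;print("green px",len(u))
i=np.argmin(u+v);j=np.argmax(u+v)
for k in (i,j): print((u[k],v[k]),plane("scene",(u[k],v[k]),.014))
E
```

```text
time: 31.48
tool_pos: [0.4941, -0.1878, 0.047]
eef_rot: [0.875, -0.003, 0.484, -0.002]
force: [0.9, 0.1, 0.2]
finger_gap: 0.0143
grasp_force: 58.7
time: 32.07
tool_pos: [0.4935, -0.1873, 0.0449]
eef_rot: [0.876, -0.004, 0.483, -0.003]
force: [-0.3, -0.4, -0.5]
finger_gap: 0.0453
grasp_force: 0.0
time: 33.57
tool_pos: [0.4993, -0.1882, 0.2711]
eef_rot: [1.0, 0.001, 0.01, -0.006]
force: [0.0, 0.0, 0.0]
finger_gap: 0.06
grasp_force: 0.0
t 33.5667 pos [ 0.4993 -0.1882  0.2711] q [-0.5929  0.3194  1.2758  0.0209  1.5372  0.9756] gap 0.05998387883648923 F [0.0372 0.0469 0.0364] grip 0.0
turn [-0.6925 -1.1098  0.099 ] shift [-0.0293 -0.5882 -0.0289]
green px 173
(np.int64(180), np.int64(224)) [ 0.43121677 -0.18267122  0.014     ]
(np.int64(203), np.int64(252)) [ 0.56571741 -0.18273807  0.014     ]
```

Green lies in its lane (x .431 to .641, y -.183). Next is blue.

```bash
python3 -m creep '-0.7 -1.1 0 0 0 -0.01 0.06; 0 0 0 -0.0015 -0.039 0 0.06; 0 0 0 -0.0015 -0.039 0 0.06; 0 0 0 -0.0015 -0.039 0 0.06; 0 0 0 -0.0015 -0.039 0 0.06; 0 0 0 -0.0015 -0.039 0 0.06; 0 0 0 -0.0015 -0.039 0 0.06; 0 0 0 -0.0015 -0.039 0 0.06; 0 0 0 -0.0015 -0.039 0 0.06; 0 0 0 -0.0015 -0.039 0 0.06; 0 0 0 -0.0015 -0.039 0 0.06; 0 0 0 -0.0015 -0.039 0 0.06; 0 0 0 -0.0015 -0.039 0 0.06; 0 0 0 -0.0015 -0.039 0 0.06; 0 0 0 -0.0015 -0.039 0 0.06; 0 0 0 -0.001 -0.039 0 0.06; 0 0 0 -0.001 -0.039 0 0.06; -7 0 0 0 0 0 0.06; -7 0 0 0 0 0 0.06; 0 0 0 0 0 0 0.06'
python3 -m creep '0 0 0 0 0 0 0.06; 0 0 0 0 0 0 0.06'
python3 d.py .476 .446 .239 0 0 .25 .968
```

```text
time: 35.28
tool_pos: [0.4736, 0.4373, 0.2791]
eef_rot: [0.992, 0.002, 0.001, 0.125]
force: [0.1, 0.5, -0.7]
finger_gap: 0.0601
grasp_force: 0.0
time: 35.45
tool_pos: [0.4748, 0.4348, 0.2815]
eef_rot: [0.993, -0.0, 0.002, 0.121]
force: [0.3, -0.8, 0.0]
finger_gap: 0.0597
grasp_force: 0.0
t 35.45 pos [0.4748 0.4348 0.2815] q [ 0.6369  0.6207  0.762  -0.2074  1.8952  2.155 ] gap 0.05969099151317331 F [ 0.2654 -0.8152  0.0234] grip 0.0
turn [-0.5985 -0.2181 -0.0421] shift [ 0.0012 -0.0214  0.0383]
```

```bash
python3 -m creep '-0.6 0 0 0.001 -0.021 0 0.06; 0 0 0 0 0 0.035 0.06; 0 0 0 0 0 0.03 0.06; 0 0 0 0 0 0.03 0.06; 0 0 0 0 0 0.03 0.06; 0 0 0 0 0 0.013 0.06; 0 0 0 0 0 0 0.06; 0 0 0 0 0 0 0.06'
python3 -m creep '0 0 0 0 0 0 0.005; 0 0 0 0 0 0 0.005; 0 0 0 0 0 0 0.005; 0 0 0 0 0 0 0.005; 0 0 0 0 0 0 0.005; 0 0 0 0 0 0 0.005; 0 0 0 0 0 0 0.005; 0 0 0 0 0 0 0.005; 0 0 0 0 0 0 0.005'
python3 d.py .476 .446 .239 0 0 .25 .968
```

```text
time: 36.12
tool_pos: [0.4767, 0.42, 0.1439]
eef_rot: [0.992, -0.001, 0.002, 0.127]
force: [-0.5, 0.4, 0.0]
finger_gap: 0.0598
grasp_force: 0.0
time: 36.87
tool_pos: [0.4764, 0.4212, 0.1437]
eef_rot: [0.992, -0.0, 0.003, 0.127]
force: [-0.7, 0.6, 5.8]
finger_gap: 0.0146
grasp_force: 58.3
t 36.8667 pos [0.4764 0.4212 0.1437] q [ 0.6232  0.681   1.0407 -0.2093  1.5666  2.2104] gap 0.014562751307476971 F [-0.7463  0.6244  5.8258] grip 58.31791877746582
turn [ 0.1219 -0.3035 -0.0419] shift [-0.0004 -0.0002 -0.0985]
```

```bash
python3 -m creep '0 0 0 0 0.0025 -0.01 0.005; 0 0 0 0 0.005 -0.02 0.005; 0 0 0 0 0.0075 -0.029 0.005; 0 0 0 0 0.0075 -0.029 0.005; 0 0 0 0 0.0075 -0.029 0.005; 0 0 0 0 0.0075 -0.029 0.005; 0 0 0 0 0.0025 -0.01 0.005; 0 0 0 0 0 0 0.005'
python3 -m creep '7 0 0 0 0 0 0.005; 7.5 0 0 0 0 0 0.005; 0 0 0 0 0 0 0.005; 0 0 0 0 0 0 0.005'
python3 d.py .49 -.125 .31 0
cat > seg.py <<'E'
import sys;from h import *
# handle ends in the scene picture by colour
def ends(col):
    im=robot.capture("scene").astype(int);c={"red":0,"green":1,"blue":2}[col];o=np.delete(im,c,2).max(2)
    m=((im[...,c]>1.7*o)&(im[...,c]>45)).astype(np.uint8);n,l,st,ce=cv2.connectedComponentsWithStats(m)
    for k in range(1,n):
        if st[k,4]<25: continue
        v,u=np.nonzero(l==k);pts=np.c_[u,v].astype(float);mu=pts.mean(0);w=np.linalg.svd(pts-mu,full_matrices=False)[2][0];s=(pts-mu)@w
        print(col,st[k,4],np.round(mu+w*s.min(),1),np.round(mu+w*s.max(),1))
if __name__=="__main__":
    for c in sys.argv[1:]: ends(c)
E
python3 seg.py blue red green
```

```text
time: 37.53
tool_pos: [0.4758, 0.4221, 0.3074]
eef_rot: [0.992, -0.0, 0.004, 0.126]
force: [-0.2, -0.4, 0.1]
finger_gap: 0.0146
grasp_force: 58.5
time: 37.87
tool_pos: [0.4755, 0.4205, 0.3034]
eef_rot: [1.0, -0.001, 0.001, 0.006]
force: [-0.5, 0.0, -0.2]
finger_gap: 0.0144
grasp_force: 58.7
t 37.8667 pos [0.4755 0.4205 0.3034] q [ 0.5423  0.5086  0.8816 -0.011   1.7548  2.1122] gap 0.014409108309328195 F [-0.4839  0.0429 -0.1742] grip 58.721548318862915
turn [ 0.6307 -0.149  -0.0621] shift [ 0.0145  0.5455 -0.0066]
blue 61 [344.9  87. ] [344.2 102.1]
red 208 [47.8  4.1] [69.1  5.3]
red 50 [80.   2.3] [97.1  1.7]
red 69 [169.5  39.9] [192.9  42.6]
red 39 [361.2  66.7] [372.4  73.3]
red 125 [358.1 125.1] [343.4 149.8]
red 49 [280.3 190.7] [287.9 196.5]
green 153 [178.8 224.4] [198.2 248.7]
```

```bash
python3 ang.py 344.2 102.1
```

```text
tip in tool [6.20965567e-03 1.51455023e-16 5.90087666e-02] angle towards +x deg 4.551263176612484 len from grasp 0.07825552691502198
```

```bash
python3 -m creep '0.6 0 0 0.0015 0.039 0 0.005; 0 0 0 0.0015 0.039 0 0.005; 0 0 0 0.0015 0.039 0 0.005; 0 0 0 0.0015 0.039 0 0.005; 0 0 0 0.0015 0.039 0 0.005; 0 0 0 0.0015 0.039 0 0.005; 0 0 0 0.0015 0.039 0 0.005; 0 0 0 0.0015 0.039 0 0.005; 0 0 0 0.0015 0.039 0 0.005; 0 0 0 0.0015 0.039 0 0.005; 0 0 0 0.0015 0.039 0 0.005; 0 0 0 0.0015 0.039 0 0.005; 0 0 0 0.0015 0.039 0 0.005; 0 0 0 0.001 0.039 0 0.005; 0 0 0 0 0 0 0.005'
python3 -m creep '0 6 0 0 0 0 0.005; 0 6 0 0 0 0 0.005; 0 6 0 0 0 0 0.005; 0 6 0 0 0 0 0.005; 0 6 0 0 0 0 0.005; 0 6 0 0 0 0 0.005; 0 6 0 0 0 0 0.005; 0 5 0 0 0 0 0.005; 0 5 0 0 0 0 0.005; 0 4 0 0 0 0 0.005; 0 4 0 0 0 0 0.005; 0 4 0 0 0 0 0.005; 0 4 0 0 0 0 0.005; 0 0 0 0 0 0 0.005; 0 0 0 0 0 0 0.005'
python3 d.py .498 -.125 .11 0 -.927 0 .375;python3 seg.py blue
```

```text
time: 39.27
tool_pos: [0.4968, -0.1298, 0.3021]
eef_rot: [1.0, -0.002, 0.001, -0.0]
force: [0.1, 1.1, -0.1]
finger_gap: 0.0145
grasp_force: 58.8
time: 40.52
tool_pos: [0.4966, -0.1239, 0.3024]
eef_rot: [0.829, -0.0, 0.559, -0.002]
force: [0.5, -0.7, 0.8]
finger_gap: 0.0147
grasp_force: 58.9
t 40.5167 pos [ 0.4966 -0.1239  0.3024] q [-0.8736  0.0238  2.0853  1.5463  0.7942 -0.3838] gap 0.01471250493610942 F [ 0.4695 -0.6605  0.8394] grip 58.94022881984711
turn [-0.1936 -0.0474 -0.168 ] shift [-0.1778  0.0011  0.0735]
blue 181 [187.2 133.9] [209.9 166.7]
```

```bash
python3 ang.py 210 167; python3 -m creep '0 0 0 -0.03 0 0.012 0.005; 0 0 0 -0.03 0 0.012 0.005; 0 0 0 -0.03 0 0.012 0.005; 0 0 0 -0.03 0 0.012 0.005; 0 0 0 -0.03 0 0.012 0.005; 0 0 0 -0.028 0 0.012 0.005; 0 0 0 0 0 0 0.005; 0 0 0 0 0 0 0.005'
python3 ang.py 0 0 >/dev/null; python3 d.py .498 -.125 .05 0 -.927 0 .375;python3 seg.py blue
```

```text
tip in tool [ 3.80453762e-03 -3.48025730e-17  5.60970914e-02] angle towards +x deg 2.9002154296375973 len from grasp 0.0751934015924811
time: 41.23
tool_pos: [0.498, -0.1233, 0.1118]
eef_rot: [0.829, -0.001, 0.56, -0.004]
force: [-0.4, 0.4, 0.4]
finger_gap: 0.0144
grasp_force: 58.9
t 41.2333 pos [ 0.498  -0.1233  0.1118] q [-0.8702  0.6085  2.3693  2.2046  1.0874 -1.42  ] gap 0.014397986995686844 F [-0.4485  0.3981  0.4435] grip 58.94700229167938
turn [-0.3763 -0.1172 -0.3489] shift [-0.0573  0.0017  0.0232]
blue 154 [195.6 189.3] [216.3 220.1]
```

```bash
python3 -m creep '0 0 0 -0.025 0 0.0095 0.005; 0 0 0 -0.018 0 0.007 0.005; 0 0 0 -0.01 0 0.004 0.005; 0 0 0 -0.005 0 0.002 0.005; 0 0 0 0 0 0 0.005; 0 0 0 0 0 0 0.005'
python3 -m creep '0 0 0 0 0 0 0.045; 0 0 0 0 0 0 0.045; 0 0 0 0 0 0 0.045; 0 0 0 0 0 0 0.045; 0 0 0 0 0 0 0.045; 0 0 0 0 0 0 0.045; 0 0 0 0 0 0 0.045'
python3 -m creep '0 0 0 0.02 0 -0.008 0.045; 0 0 0 0.03 0 -0.012 0.045; 0 0 0 0.03 0 -0.012 0.045; 0 0 0 0.03 0 -0.012 0.045; 0 0 0 0.03 0 -0.012 0.045; 0 0 0 0.03 0 -0.012 0.045; 0 0 0 0.03 0 -0.012 0.045; 0 -6 0 0 0 0 0.045; 0 -6 0 0 0 0 0.045; 0 -6 0 0 0 0 0.045; 0 -6 0 0 0 0 0.045; 0 -6 0 0 0 0 0.045; 0 -6 0 0 0 0 0.045; 0 -6 0 0 0 0 0.045; 0 -6 0 0 0 0 0.045; 0 -6 0 0 0 0 0.045; 0 -6 0 0 0 0 0.06; 0 -4 0 0 0 0 0.06; 0 -4 0 0 0 0 0.06; 0 0 0 0 0 0 0.06'
python3 d.py .575 .404 .3 0; python3 seg.py blue green red|grep -v " 4\.1\| 2\.3"
python3 - <<'E'
E
```

```text
time: 41.78
tool_pos: [0.4972, -0.1237, 0.0533]
eef_rot: [0.827, 0.001, 0.562, -0.001]
force: [-0.4, -0.2, 0.2]
finger_gap: 0.0145
grasp_force: 58.9
time: 42.37
tool_pos: [0.4967, -0.1237, 0.051]
eef_rot: [0.828, -0.0, 0.561, -0.001]
force: [0.4, -0.4, 0.0]
finger_gap: 0.0447
grasp_force: 0.0
time: 44.03
tool_pos: [0.4988, -0.1186, 0.2617]
eef_rot: [0.997, 0.011, 0.074, -0.01]
force: [0.3, 0.5, -0.4]
finger_gap: 0.0603
grasp_force: 0.0
t 44.0333 pos [ 0.4988 -0.1186  0.2617] q [-0.5115  0.2318  1.4361  0.0926  1.3554  1.0222] gap 0.06032603443646144 F [ 0.3239  0.4706 -0.3552] grip 0.0
turn [-1.1023 -8.4938  1.2937] shift [ 0.0762 -0.5226 -0.0383]
blue 160 [197.1 214.9] [218.2 237.9]
green 152 [179.1 224.7] [198.3 248.6]
red 209 [47.8  4.2] [69.1  5.2]
red 32 [79.9  1.7] [91.   2.6]
red 57 [354.9  64.1] [372.5  72.9]
red 125 [358.1 125.1] [343.4 149.8]
red 49 [280.  190.7] [287.9 196.5]
```

```bash
python3 -c "
from h import *
for p in [(197.1,214.9),(218.2,237.9)]: print(plane('scene',p,.013))"
python3 -m creep '-1 -7 1.3 0 0 -0.01 0.06; 0 -1.5 0 0.005 -0.039 -0.01 0.06; 0 0 0 0.005 -0.039 0 0.06; 0 0 0 0.005 -0.039 0 0.06; 0 0 0 0.005 -0.039 0 0.06; 0 0 0 0.005 -0.039 0 0.06; 0 0 0 0.005 -0.039 0 0.06; 0 0 0 0.005 -0.039 0 0.06; 0 0 0 0.005 -0.039 0 0.06; 0 0 0 0.005 -0.039 0 0.06; 0 0 0 0.005 -0.039 0 0.06; 0 0 0 0.005 -0.039 0 0.06; 0 0 0 0.005 -0.039 0 0.06; 0 0 0 0.005 -0.039 0 0.06; 0 0 0 0.005 -0.02 0 0.06; 0 0 0 0 0 0 0.06; 0 0 0 0 0 0 0.06'
python3 d.py .581 .408 .26 0 .252 .112 .961
```

```text
[ 0.42813838 -0.12115913  0.013     ]
[ 0.54644791 -0.11935681  0.013     ]
time: 45.6
tool_pos: [0.5664, 0.4082, 0.2827]
eef_rot: [1.0, 0.0, 0.001, -0.001]
force: [-0.2, 0.6, 1.1]
finger_gap: 0.06
grasp_force: 0.0
t 45.6 pos [0.5664 0.4082 0.2827] q [0.4551 0.6436 0.6953 0.0008 1.7995 2.0259] gap 0.05999496351737462 F [-0.2115  0.6091  1.0794] grip 0.0
turn [ -6.7321 -14.7341   0.8659] shift [ 0.0198 -0.0024  0.0181]
```

```bash
python3 -m creep '-2.3 -5 0.3 0 0 0 0.06; -2.3 -5 0.3 0 0 0 0.06; -2.2 -4.8 0.3 0 0 0 0.06; 0 0 0 0.01 -0.001 0.009 0.06; 0 0 0 0.01 -0.001 0.009 0.06; 0 0 0 0 0 0 0.06; 0 0 0 0 0 0 0.06'
python3 d.py .551 .395 .143 0 .252 .112 .961
```

```text
time: 46.18
tool_pos: [0.5817, 0.4065, 0.2603]
eef_rot: [0.99, -0.009, -0.127, 0.058]
force: [-0.7, 0.8, 0.1]
finger_gap: 0.06
grasp_force: 0.0
t 46.1833 pos [0.5817 0.4065 0.2603] q [0.4414 0.8573 0.3565 0.0076 2.2078 2.0335] gap 0.06001836647271871 F [-0.6868  0.8363  0.0924] grip 0.0
turn [ 0.0312  0.0274 -0.1608] shift [ 0.     -0.0021  0.1217]
```

```bash
python3 -m creep '0 0 0 0 -0.002 0.03 0.06; 0 0 0 0 0 0.03 0.06; 0 0 0 0 0 0.03 0.06; 0 0 0 0 0 0.022 0.06; 0 0 0 0 0 0.01 0.06; 0 0 0 0 0 0 0.06; 0 0 0 0 0 0 0.06'
python3 -m creep '0 0 0 0 0 0 0.005; 0 0 0 0 0 0 0.005; 0 0 0 0 0 0 0.005; 0 0 0 0 0 0 0.005; 0 0 0 0 0 0 0.005; 0 0 0 0 0 0 0.005; 0 0 0 0 0 0 0.005; 0 0 0 0 0 0 0.005; 0 0 0 0 0 0 0.005'
python3 d.py .551 .395 .143 0 .252 .112 .961
```

```text
time: 46.77
tool_pos: [0.5505, 0.3956, 0.145]
eef_rot: [0.99, -0.008, -0.126, 0.058]
force: [0.9, 0.5, 0.1]
finger_gap: 0.0599
grasp_force: 0.0
time: 47.52
tool_pos: [0.551, 0.3956, 0.1441]
eef_rot: [0.99, -0.008, -0.126, 0.058]
force: [1.1, -0.7, 5.7]
finger_gap: 0.0146
grasp_force: 58.3
t 47.5167 pos [0.551  0.3956 0.1441] q [0.4459 0.8111 0.7748 0.0071 1.8346 2.0346] gap 0.0145976932953308 F [ 1.1464 -0.7297  5.6507] grip 58.313008546829224
turn [ 0.0295 -0.0414 -0.1246] shift [0.0003 0.0005 0.0012]
```

```bash
python3 -m creep '0 0 0 -0.0025 0.001 -0.0095 0.005; 0 0 0 -0.005 0.0025 -0.019 0.005; 0 0 0 -0.0075 0.0035 -0.029 0.005; 0 0 0 -0.0075 0.0035 -0.029 0.005; 0 0 0 -0.0075 0.0035 -0.029 0.005; 0 0 0 -0.0075 0.0035 -0.029 0.005; 0 0 0 -0.0035 0.002 -0.013 0.005; 0 0 0 0 0 0 0.005'
python3 -m creep '3.4 7 -0.4 0 0 0 0.005; 3.3 7 -0.4 0 0 0 0.005; 0 0.7 0 0 0 0 0.005; 0 0 0 0 0 0 0.005; 0 0 0 0 0 0 0.005'
python3 d.py .5 -.066 .31 0;python3 seg.py red
```

```text
time: 48.18
tool_pos: [0.551, 0.3955, 0.3112]
eef_rot: [0.991, -0.008, -0.124, 0.057]
force: [0.0, 0.5, -0.1]
finger_gap: 0.0146
grasp_force: 58.5
time: 48.6
tool_pos: [0.5507, 0.3953, 0.3074]
eef_rot: [1.0, -0.002, -0.012, 0.006]
force: [0.4, 0.8, -0.6]
finger_gap: 0.0145
grasp_force: 58.6
t 48.6 pos [0.5507 0.3953 0.3074] q [ 0.4486  0.6124  0.6859 -0.0006  1.8691  2.0239] gap 0.014549963580100547 F [ 0.3764  0.8176 -0.618 ] grip 58.572213649749756
turn [ 0.6749  1.3183 -0.2691] shift [-0.0507  0.4613 -0.0026]
red 209 [47.8  4.2] [69.1  5.2]
red 45 [80.   2.8] [97.   1.8]
red 70 [169.4  39.6] [192.9  42.8]
red 82 [357.6  96.4] [353.4 113.3]
red 25 [288.8 194.3] [282.3 196.2]
```

```bash
python3 ang.py 353.4 113.3; python3 -m creep '0.7 1.3 0 -0.004 0.0385 0 0.005; 0 0 0 -0.004 0.0385 0 0.005; 0 0 0 -0.004 0.0385 0 0.005; 0 0 0 -0.004 0.0385 0 0.005; 0 0 0 -0.004 0.0385 0 0.005; 0 0 0 -0.004 0.0385 0 0.005; 0 0 0 -0.004 0.0385 0 0.005; 0 0 0 -0.004 0.0385 0 0.005; 0 0 0 -0.004 0.0385 0 0.005; 0 0 0 -0.004 0.0385 0 0.005; 0 0 0 -0.004 0.0385 0 0.005; 0 0 0 -0.004 0.0385 0 0.005; 0 0 0 0 0 0 0.005'
python3 -m creep '0 6 0 0 0 0 0.005; 0 6 0 0 0 0 0.005; 0 6 0 0 0 0 0.005; 0 6 0 0 0 0 0.005; 0 6 0 0 0 0 0.005; 0 6 0 0 0 0 0.005; 0 5 0 0 0 0 0.005; 0 5 0 0 0 0 0.005; 0 4 0 0 0 0 0.005; 0 4 0 0 0 0 0.005; 0 4 0 0 0 0 0.005; 0 4 0 0 0 0 0.005; 0 4 0 0 0 0 0.005; 0 4 0 0 0 0 0.005; 0 0 0 0 0 0 0.005; 0 0 0 0 0 0 0.005'
python3 d.py .502 -.066 .12 0 -.94 0 .342;python3 seg.py red
```

```text
tip in tool [-2.69909512e-03 -2.85014558e-16  6.23924881e-02] angle towards +x deg -1.8993166581950407 len from grasp 0.08143722884186158
time: 49.73
tool_pos: [0.5012, -0.0727, 0.3067]
eef_rot: [1.0, -0.006, -0.0, -0.0]
force: [-0.3, 0.3, -1.2]
finger_gap: 0.0147
grasp_force: 58.7
time: 51.07
tool_pos: [0.5018, -0.0659, 0.3066]
eef_rot: [0.827, -0.001, 0.563, -0.002]
force: [-0.1, 1.1, 0.4]
finger_gap: 0.0144
grasp_force: 58.8
t 51.0667 pos [ 0.5018 -0.0659  0.3066] q [-0.6979 -0.013   2.1136  1.6426  0.645  -0.3834] gap 0.014436108554954226 F [-0.1313  1.0578  0.4194] grip 58.773432970047
turn [-0.1333  1.5162 -0.2964] shift [-0.1753  0.0001  0.064 ]
red 209 [47.8  4.2] [69.1  5.2]
red 50 [80.   2.5] [97.1  1.6]
red 59 [354.9  64.2] [372.5  73. ]
red 205 [207.6 124.6] [230.6 159.9]
red 49 [280.2 190.7] [287.9 196.4]
```

```bash
python3 -m creep '0 0 0 -0.03 0 0.011 0.005; 0 0 0 -0.03 0 0.011 0.005; 0 0 0 -0.03 0 0.011 0.005; 0 0 0 -0.03 0 0.011 0.005; 0 0 0 -0.03 0 0.011 0.005; 0 0 0 -0.021 0 0.008 0.005; 0 0 0 0 0 0 0.005; 0 0 0 0 0 0 0.005'
python3 -m creep '0 0 0 -0.025 0 0.0095 0.005; 0 0 0 -0.015 0 0.0055 0.005; 0 0 0 -0.01 0 0.004 0.005; 0 0 0 -0.006 0 0.002 0.005; 0 0 0 0 0 0 0.005; 0 0 0 0 0 0 0.005'
```

```text
time: 51.78
tool_pos: [0.4994, -0.0634, 0.1382]
eef_rot: [0.826, -0.0, 0.563, -0.006]
force: [-0.0, 1.2, 0.2]
finger_gap: 0.0144
grasp_force: 58.8
time: 52.28
tool_pos: [0.4984, -0.0632, 0.081]
eef_rot: [0.825, 0.001, 0.566, -0.004]
force: [-0.2, 1.4, -0.2]
finger_gap: 0.0144
grasp_force: 58.8
```

```bash
python3 -m creep '0 0 0 -0.01 0 0.004 0.005; 0 0 0 -0.006 0 0.002 0.005; 0 0 0 0 0 0 0.005; 0 0 0 0 0 0 0.005'
python3 -m creep '0 0 0 0 0 0 0.045; 0 0 0 0 0 0 0.045; 0 0 0 0 0 0 0.045; 0 0 0 0 0 0 0.045; 0 0 0 0 0 0 0.045; 0 0 0 0 0 0 0.045; 0 0 0 0 0 0 0.045'
python3 -m creep '0 0 0 0.02 0 -0.008 0.045; 0 0 0 0.03 0 -0.012 0.045; 0 0 0 0.03 0 -0.012 0.045; 0 0 0 0.03 0 -0.012 0.045; 0 0 0 0.03 0 -0.012 0.045; 0 0 0 0.03 0 -0.012 0.045; 0 0 0 0.03 0 -0.012 0.045; 0 -6 0 0 0 0 0.045; 0 -6 0 0 0 0 0.045; 0 -6 0 0 0 0 0.045; 0 -6 0 0 0 0 0.045; 0 -6 0 0 0 0 0.045; 0 -6 0 0 0 0 0.045; 0 -6 0 0 0 0 0.045; 0 -6 0 0 0 0 0.045; 0 -6 0 0 0 0 0.045; 0 -6 0 0 0 0 0.045; 0 -4 0 0 0 0 0.045; 0 -4 0 0 0 0 0.045; 0 0 0 0 0 0 0.045'
python3 - <<'E'
from h import *
from seg import ends
for c in ("green","blue","red"): ends(c)
a=robot.capture("scene")[:,:,::-1]
cv2.imwrite("pics/end.png",cv2.resize(a[80:350,80:400],None,fx=2.2,fy=2.2,interpolation=cv2.INTER_CUBIC))
E
```

```text
time: 52.62
tool_pos: [0.4979, -0.0632, 0.0635]
eef_rot: [0.825, 0.0, 0.565, -0.004]
force: [1.0, 0.2, 1.4]
finger_gap: 0.0147
grasp_force: 58.9
time: 53.2
tool_pos: [0.4973, -0.0632, 0.0621]
eef_rot: [0.826, -0.0, 0.564, -0.004]
force: [-0.5, 0.4, 0.8]
finger_gap: 0.0449
grasp_force: 0.0
time: 54.87
tool_pos: [0.4992, -0.0541, 0.2627]
eef_rot: [0.991, 0.021, 0.127, -0.019]
force: [0.5, -0.1, -0.9]
finger_gap: 0.0449
grasp_force: 0.0
green 155 [179.1 224.7] [198.2 248.6]
blue 161 [197. 215.] [218.3 237.8]
red 209 [47.8  4.2] [69.1  5.2]
red 47 [80.   2.1] [97.   1.8]
red 60 [354.9  64.2] [372.5  73. ]
red 49 [280.  190.7] [287.9 196.5]
red 171 [213.3 206.6] [234.6 229.4]
```

View pics/end.png

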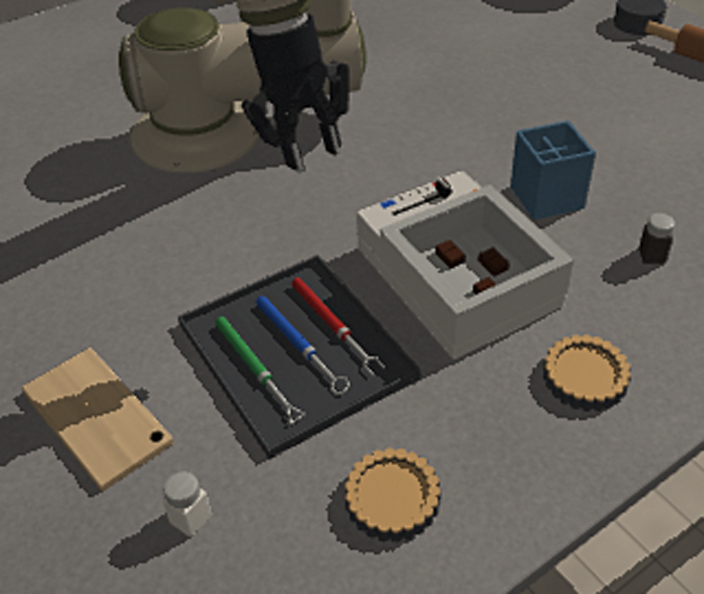

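The end view shows the following:
- **Forks:** all three lie flat in the tray, heads to the far edge (tips near (293,418), (340,387), (374,366)).
- **Caddy:** it is empty and upright.
- **Chocolate:** three pieces are in the pan; one was nudged but is still inside.
- **Slide:** the cap is at red.

```bash
python3 -c "
from plant import robot
print(robot.sign_off())"
```

```text
the job is handed in; nothing more can be done
None
```

The job is handed in at about 55 s of the 210 s allowed, no verdict shown: all three chocolates went into the pan before the slide was pushed to its red stop, the three forks present lie in the tray heads to the far edge, and the caddy is upright and empty.

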